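# Make the stone-graining station ready to run

## Task

Get the stone-graining station ready: first switch its isolator off, before you touch anything else. Then drop every loose hexagonal support foot fully home into a socket of the socket bar (one per socket, any socket), and clear every loose stop pin off the bench by standing it on end in a well of the pin rack, right down to the floor of the well. When all that is done, switch the isolator back on; leave the jar, the stone and the ink knife alone.

Things in the scene. Friction and masses are not known exactly. Their poses are not given: they have to be found in the camera images.
- foot1_mid (a point): Cast aluminium support foot, may be absent, starts upright on the bench; 70 mm high, 0.28-0.46 kg. Hexagonal prism 60 mm across flats, 30 high (lowest 4 mm stepped in to 54), two flats facing own +x and -x; on it a grip block 50 long (own x) by 24 wide (own y), from 30 to 70 mm above the underside. The point is on its axis, 35 mm above the underside; own z up.
- foot2_mid (a point): Cast aluminium support foot, may be absent, starts upright on the bench; 70 mm high, 0.28-0.46 kg. Hexagonal prism 60 mm across flats, 30 high (lowest 4 mm stepped in to 54), two flats facing own +x and -x; on it a grip block 50 long (own x) by 24 wide (own y), from 30 to 70 mm above the underside. The point is on its axis, 35 mm above the underside; own z up.
- foot3_mid (a point): Cast aluminium support foot, may be absent, starts upright on the bench; 70 mm high, 0.28-0.46 kg. Hexagonal prism 60 mm across flats, 30 high (lowest 4 mm stepped in to 54), two flats facing own +x and -x; on it a grip block 50 long (own x) by 24 wide (own y), from 30 to 70 mm above the underside. The point is on its axis, 35 mm above the underside; own z up.
- pin1_mid (a point): Round solid aluminium stop pin, 28 mm in diameter, 130 mm long, 0.22 kg, with bevelled ends; may be absent. It starts standing on end on the bench. This point is at its centre (65 mm from each end), own z along its length.
- pin2_mid (a point): Round solid aluminium stop pin, 28 mm in diameter, 130 mm long, 0.22 kg, with bevelled ends; may be absent. It starts standing on end on the bench. This point is at its centre (65 mm from each end), own z along its length.
- pin3_mid (a point): Round solid aluminium stop pin, 28 mm in diameter, 130 mm long, 0.22 kg, with bevelled ends; may be absent. It starts standing on end on the bench. This point is at its centre (65 mm from each end), own z along its length.
- socket1 (a point): Hexagonal socket 1 of 3, in a row along y, 110 mm apart, in a fixed grey-painted bar (100 x 350 mm, 32 high). 63 mm across flats, 26 deep, open on top. The point is its floor's centre, 6 mm above the bench; own z up, two flats facing own +x and -x. A foot fully home stands on the floor, hexagon 4 mm proud of the bar. Any foot fits, turned by any multiple of 60 degrees.
- socket2 (a point): Hexagonal socket 2 of 3, in a row along y, 110 mm apart, in a fixed grey-painted bar (100 x 350 mm, 32 high). 63 mm across flats, 26 deep, open on top. The point is its floor's centre, 6 mm above the bench; own z up, two flats facing own +x and -x. A foot fully home stands on the floor, hexagon 4 mm proud of the bar. Any foot fits, turned by any multiple of 60 degrees.
- socket3 (a point): Hexagonal socket 3 of 3, in a row along y, 110 mm apart, in a fixed grey-painted bar (100 x 350 mm, 32 high). 63 mm across flats, 26 deep, open on top. The point is its floor's centre, 6 mm above the bench; own z up, two flats facing own +x and -x. A foot fully home stands on the floor, hexagon 4 mm proud of the bar. Any foot fits, turned by any multiple of 60 degrees.
- well1 (a point): Well 1 of 3, in a row along y, 43 mm apart, in the fixed plywood pin rack (48 x 134 mm, 76 high). Upright square well about 38 mm wide, 70 deep, open on top; takes one pin, any pin, on end, 60 mm of it then showing. The point is its floor's centre, 6 mm above the bench; own z up.
- well2 (a point): Well 2 of 3, in a row along y, 43 mm apart, in the fixed plywood pin rack (48 x 134 mm, 76 high). Upright square well about 38 mm wide, 70 deep, open on top; takes one pin, any pin, on end, 60 mm of it then showing. The point is its floor's centre, 6 mm above the bench; own z up.
- well3 (a point): Well 3 of 3, in a row along y, 43 mm apart, in the fixed plywood pin rack (48 x 134 mm, 76 high). Upright square well about 38 mm wide, 70 deep, open on top; takes one pin, any pin, on end, 60 mm of it then showing. The point is its floor's centre, 6 mm above the bench; own z up.
- handle (a joint): Isolator handle, rad: 0 = off, leaning to the switch box's own -y; 1.3 = on, leaning to its own +y (0.65 rad is upright). Over-centre: once past upright it falls by its own weight to the nearer stop and stays there; about 1.5 N at the knob moves it. It starts on.
- hinge (a point): Hinge of the isolator handle, on the grey switch box (90 mm along own x, 110 mm along own y, 40 mm high, fixed to the bench). The point is on the hinge axis, which runs along own x, 45 mm above the bench; its axes are those of the switch box, z up. The handle swings in the y-z plane through this point.
- knob (a point): Centre of the black ball knob (32 mm in diameter) at the end of the isolator handle, 100 mm from the hinge; the handle's steel stem is 12 mm thick.
- grit_jar_mid (a point): Bystander: closed glass jar, 72 mm in diameter, 110 mm high; the point is half-way up. Leave it alone.
- stone_mid (a point): Bystander: pale litho stone slab, 140 by 200 by 50 mm, 4 kg, lying flat; the point is its centre. Leave it alone.
- ink_knife_grip (a point): Bystander: ink knife (a spatula) lying flat on the bench; the point is in its handle. Leave it alone.

How it is judged:
By the outcome, as a careful person would: the job done as asked, in the order asked, and still so for the second after the job is handed in, with the robot touching nothing.
Of foot1, foot2, foot3 only 2 to 3 are there at a start; the rules pass over those that are not, and their reading is None.
Of pin1, pin2, pin3 only 2 to 3 are there at a start; the rules pass over those that are not, and their reading is None.
At some moment in a run one of foot1, foot2, foot3 may be knocked a few centimetres aside while the robot is not near it.
It also fails if it takes over 210 s, if anything falls off the work surface, if the arm or the gripper's body presses on something with over 40 N, if the wrist force passes 120 N, or if a joint passes its speed limit or range.

## Robot

A 6-joint arm with a two-finger parallel gripper is mounted at the origin on the work surface. World frame = base frame: x ahead of the robot, y to its left, z up, the work surface at z = 0. Lengths are in m, angles in rad, forces in N, time in s.
With the tool pointing down it reaches from about 0.375 to 0.9 m from the base axis. Payload 3.1 kg.
Tool frame: the origin (TCP) lies where the fingers leave the gripper's body, on its centre line; the fingertips stand manip.tip_reach ahead of it and the grasp point (between the pads) lies 54 mm ahead of it (manip.tip_reach is the distance from the TCP to the fingertips, in m); z points along the fingers, y is the direction in which the jaws open and shut (so a half turn about z gives the same grasp; the last joint's range is limited). The gripper opens to 85 mm and grips with 20 to 120 N. Pads are 22 mm wide; open, the fingers measure 114 mm over their backs; the gripper's body (76 mm by 85 mm) begins 54 mm behind the grasp point. The pads swing forward as they close: fully open they stand 13 mm farther back than shut.
Start: joints at [-1.417, 0.527, 1.433, -0, 1.181, -0.178], TCP at [0.204, -0.591, 0.304] pointing down, gripper open.
Joint ranges: [-3.08, 3.08], [-0.75, 2.2], [0.22, 2.44], [-1.43, 4.57], [0, 2.65], [-2.85, 2.85]. Speed limits (rad/s): [2.79, 2.79, 3.14, 3.14, 3.14, 3.14].

## Interface

Orientations are given as a unit quaternion [x, y, z, w].
In Python, from station import manip, cams, order gives the robot as it stands. The module is installed in compiled form; this text tells all that it offers.
- The arm moves only by the tool drive_tool, never from a script. Its arguments are lists of equal length, an entry for each row: "linear": the shift along the tool's x, y, z in mm, a list of three; "rot": the turn, a rotation vector about the tool's x, y, z in degrees, a list of three; "hand": the finger opening in mm, from 0 to 85.4. A call has 1 to 20 rows; each row shifts and turns the pose as measured when the row begins, along the tool's axes as they then stand; what a row does not reach is not made up. A row lasts 1/12 s, in which the tool goes at most 41.7 mm and 7.16 degrees, less where a joint would pass 70% of its speed; a pose out of reach is approached as far as the arm can. A call with a gripper value outside its range is refused whole. The fingers move at their own pace and stop on an object; "force" is the grip in N (left out, the last holds). Time passes only in rows, so rows that do not move let the fingers close. It gives the time, the measured TCP pose, the force and the opening at its end, in the units of the state.
- manip.sense(): the state, without advancing time (a new reading comes with each control period).
- cams.snapshot(name): name is "side" or "top" or "wrist"; returns the picture (400x640x3 uint8, red, green, blue); there is no depth.
- cams.camera_model(name): a dict with "vfov" (degrees; the focal length in pixels is half the picture's height over the tangent of half this angle, whatever the lens; pixels are square), "cx", "cy" (the principal point, pixels), "k1" (the pictures are not rectified: a ray, as slopes to the right and down, at radius r is drawn at 1 + k1 r^2 times it, then the intrinsics apply), "rvec" (rotation vector, rad) and "tvec" (3), from world to camera coordinates, as OpenCV has them. Camera axes: x right, y down, z forward; pixel columns grow to the right and rows downward; lengths in m; the calibration is good to about 2 mm. A picture is of the moment at which its call begins: read the wrist's pose just before it. camera_model takes no time and is no camera call; for the wrist camera it gives the pose at the moment of the call.
- order.sign_off(): hands the job in, once; it reports no verdict.
Trained networks look in the newest picture that a camera, given by its name, has taken for a name from the list of things; names that differ only in an ending like _2 or _b are one class to them, and where a whole thing is asked for, a point or a joint stands for the part that bears it (a point fixed in the world has none). Each returns a list of dicts, best first, with "score" (0 to 1); they miss things now and then, are a little off and sometimes report something else, mostly with a low value. They report only what shows in the picture. A call takes as long as a camera call.
- cams.regions_of(label, camera): "pixels" (400x640 bool, what is visible of it) and "rect" ([left, top, right, bottom] in pixels, round what is visible of it).
- cams.spot_point(label, camera): "at" ([column, row] in pixels: a listed point, or the origin of a listed thing).
The state is a dict: "t": time; "q": joint angles; "qd": joint speeds; "tau": joint torques, N m; "tcp_pos": TCP position; "tool_rot": TCP orientation; "force": force on the tool from outside, world axes, zero at the start; "ft_torque": the same for the moment, N m; "finger_gap": opening from 0.0 (shut) to 1.0 (fully open).
Only numpy, scipy, OpenCV 4.12 (cv2) and the standard library are available. Lean on these libraries where they do the work, as an engineer would, in place of code of your own. Each camera call takes 0.05 s, during which the arm holds its last target. There are 200 camera calls.

## Working session

There is one attempt and no reset: what is moved stays moved. The work goes in short steps, Python scripts to look and compute and a tool call to move; the robot and the scene stay as the last step left them, time stands still between calls to the robot, and variables do not carry over. Pictures are saved under pics/ and viewed, about 12 in all and at most 16, crops included, and the job is handed in when it is done.

Besides the shell and the picture viewer there is one more tool, called after "Emit:" by a JSON object that holds its "fn" and its "kwargs". drive_tool: Moves the arm, as the interface text tells. Its arguments: {"type":"object","properties":{"linear":{"type":"array","items":{"type":"array","items":{"type":"number"}}},"rot":{"type":"array","items":{"type":"array","items":{"type":"number"}}},"hand":{"type":"array","items":{"type":"number"}},"force":{"type":"number"}},"required":["linear","rot","hand"]}

```bash
mkdir -p pics; cat > h.py <<'E'
import numpy as np, cv2
from station import manip, cams, order
from scipy.spatial.transform import Rotation as R
def ray(cm,px):
    f=200/np.tan(np.radians(cm["vfov"]/2))
    d=(np.array(px,float)-[cm["cx"],cm["cy"]])/f
    s=d.copy()
    for _ in range(20): s=d/(1+cm["k1"]*(s@s))
    Rm=cv2.Rodrigues(np.array(cm["rvec"],float))[0]; t=np.array(cm["tvec"],float).ravel()
    v=Rm.T@np.array([s[0],s[1],1.]); return -Rm.T@t, v/np.linalg.norm(v)
def at_z(cm,px,z):
    o,v=ray(cm,px); return o+v*(z-o[2])/v[2]
def proj(cm,P):
    f=200/np.tan(np.radians(cm["vfov"]/2))
    Rm=cv2.Rodrigues(np.array(cm["rvec"],float))[0]
    c=Rm@np.array(P,float)+np.array(cm["tvec"],float).ravel(); s=c[:2]/c[2]
    return s*(1+cm["k1"]*(s@s))*f+[cm["cx"],cm["cy"]]
def snap(n,fn=None):
    cm=cams.camera_model(n); im=cams.snapshot(n)
    if fn: cv2.imwrite("pics/"+fn,im[:,:,::-1])
    return cm,im
def tri(a,b):
    (o1,v1),(o2,v2)=a,b
    s=np.linalg.lstsq(np.c_[v1,-v2],o2-o1,rcond=None)[0]
    p,q=o1+s[0]*v1,o2+s[1]*v2; return (p+q)/2,np.linalg.norm(p-q)
def st():
    s=manip.sense(); print("t%.2f"%s["t"],np.round(s["tcp_pos"],4),np.round(s["tool_rot"],3),np.round(s["force"],1),round(s["finger_gap"],3)); return s
E
python3 - <<'E'
from h import *
s=st(); print(manip.tip_reach)
zs=dict(foot1_mid=.035,pin1_mid=.065,socket1=.006,well1=.006,hinge=.045,knob=.12,grit_jar_mid=.055,stone_mid=.025,ink_knife_grip=.01)
for n in("top","side"):
    cm,_=snap(n,n+"0.png"); print(n,cm["vfov"],-cv2.Rodrigues(np.array(cm["rvec"]))[0].T@np.array(cm["tvec"]).ravel())
    for l,z in zs.items():
        for d in cams.spot_point(l,n):
            if d["score"]>.3: print(l,round(d["score"],2),np.round(d["at"]),np.round(at_z(cm,d["at"],z),3))
E
```

```text
t0.00 [ 0.2041 -0.5901  0.3029] [ 0.986  0.166  0.    -0.001] [-0.2 -0.4  0.1] 1.001
0.0726
top 44.32025114970604 [ 0.39276362 -0.02154115  1.18577432]
foot1_mid 0.64 [295. 229.] [0.462 0.057 0.035]
socket1 0.86 [325. 161.] [ 0.631 -0.014  0.006]
socket1 0.68 [371. 157.] [ 0.639 -0.127  0.006]
socket1 0.55 [280. 163.] [0.626 0.095 0.006]
socket1 0.45 [393. 239.] [ 0.438 -0.176  0.006]
well1 0.74 [441. 198.] [ 0.538 -0.297  0.006]
well1 0.6 [471. 198.] [ 0.537 -0.369  0.006]
well1 0.59 [456. 198.] [ 0.536 -0.333  0.006]
hinge 0.58 [188. 192.] [0.551 0.311 0.045]
grit_jar_mid 0.58 [216. 308.] [0.283 0.238 0.055]
grit_jar_mid 0.54 [347. 232.] [ 0.454 -0.063  0.055]
stone_mid 0.79 [453. 322.] [ 0.242 -0.311  0.025]
ink_knife_grip 0.84 [321. 111.] [ 0.755 -0.007  0.01 ]
side 56.467587726540316 [0.1458387  0.71546032 0.74730826]
foot1_mid 0.68 [315. 237.] [0.467 0.059 0.035]
socket1 0.96 [286. 191.] [ 0.658 -0.119  0.006]
socket1 0.84 [261. 238.] [0.616 0.103 0.006]
well1 0.82 [350. 164.] [ 0.526 -0.359  0.006]
well1 0.82 [338. 173.] [ 0.544 -0.29   0.006]
well1 0.67 [347. 166.] [ 0.533 -0.343  0.006]
hinge 0.79 [236. 293.] [0.548 0.314 0.045]
knob 0.48 [216. 288.] [0.549 0.366 0.12 ]
grit_jar_mid 0.56 [359. 306.] [0.275 0.233 0.055]
ink_knife_grip 0.98 [242. 200.] [ 0.76  -0.014  0.01 ]
```

View pics/top0.png

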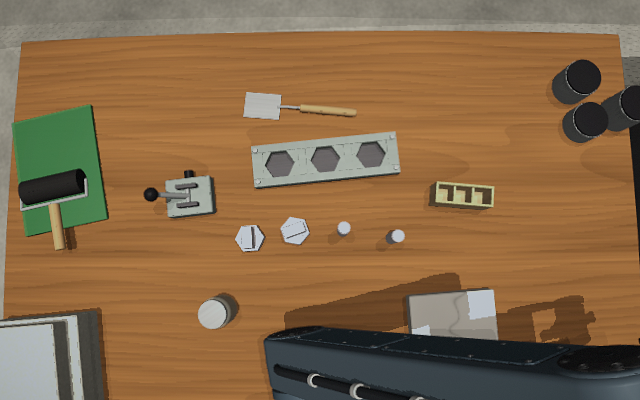

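View pics/side0.png

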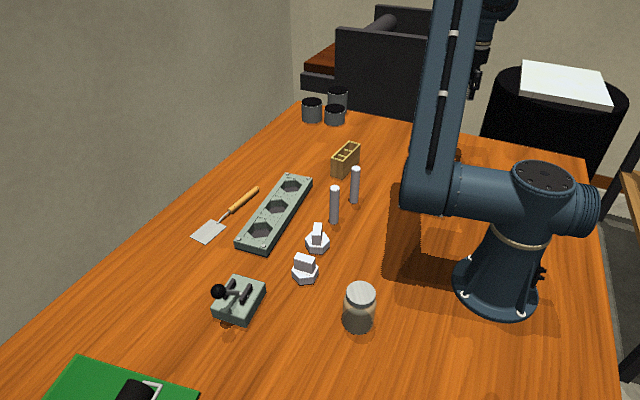

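Two feet at top pixels (249,238) and (295,231), and two pins at (344,228) and (397,236). The knob at (151,194) leans towards +y. The arm may be hiding more parts, so I'll check that area once it has moved.

```bash
cat >> h.py <<'E'
def plan(p,yaw=None):
    """shift mm in tool axes after turning to yaw (deg, of tool x); turn about tool z in deg"""
    s=manip.sense(); M=R.from_quat(s["tool_rot"]).as_matrix()
    y0=np.degrees(np.arctan2(M[1,0],M[0,0])); tilt=np.degrees(np.arccos(-M[2,2]))
    if yaw is None: yaw=y0
    c,n=np.cos(np.radians(yaw)),np.sin(np.radians(yaw))
    D=np.array([[c,n,0],[n,-c,0],[0,0,-1]])
    print("yaw %.2f tilt %.2f  tool-z turn %.1f  shift mm"%(y0,tilt,-(yaw-y0)),np.round(D.T@(np.array(p)-s["tcp_pos"])*1000,1), "rotvec", np.round(np.degrees((R.from_matrix(M).inv()*R.from_matrix(D)).as_rotvec()),2))
E
python3 - <<'E'
from h import *
ct,cs=cams.camera_model("top"),cams.camera_model("side")
for n,a,b in(("knob",(151,194),(218,290)),("foot A blk",(249,236),(303,262)),("foot B blk",(295,228),(318,229)),("pin1",(344,227),(335,187)),("pin2",(398.,235),(355,168))):
    print(n,*tri(ray(ct,a),ray(cs,b)))
# box corners z=.04, top image
for p in((165,181),(211,176),(216,212),(168,218)): print("box",np.round(at_z(ct,p,.04),3))
plan([.5,-.35,.30],90); plan([.5,-.35,.3],0)
E
```

```text
knob [0.53817275 0.37068323 0.12591928] 0.0019787990254181483
foot A blk [0.44828996 0.16414314 0.04724078] 0.0028209114520353026
foot B blk [0.46213091 0.05472554 0.0620903 ] 0.003557445528693522
pin1 [ 0.46025008 -0.05502839  0.12904325] 0.0010812005959246768
pin2 [ 0.44335543 -0.17095732  0.12689257] 0.0019409681468791574
box [0.58  0.369 0.04 ]
box [0.591 0.257 0.04 ]
box [0.504 0.244 0.04 ]
box [0.491 0.359 0.04 ]
yaw 19.07 tilt 0.00  tool-z turn -70.9  shift mm [240.7 295.8   3.9] rotvec [ -0.    -0.   -70.93]
yaw 19.07 tilt 0.00  tool-z turn 19.1  shift mm [ 295.8 -240.7    3.9] rotvec [-0.    0.   19.07]
```

Emit:
{"fn": "drive_tool", "kwargs": {"linear": [[0,0,0],[0,0,0],[0,0,0],[37,-30,0],[37,-30,0],[37,-30,0],[37,-30,0],[37,-30,0],[37,-30,0],[37,-30,0],[37,-30,0],[5,-40,0],[5,-40,0],[5,-40,0],[5,-40,0],[5,-40,0],[5,-40,0],[5,-40,0],[5,-40,0],[0,-40,0]], "rot": [[0,0,6.4],[0,0,6.4],[0,0,6.3],[0,0,0],[0,0,0],[0,0,0],[0,0,0],[0,0,0],[0,0,0],[0,0,0],[0,0,0],[0,0,0],[0,0,0],[0,0,0],[0,0,0],[0,0,0],[0,0,0],[0,0,0],[0,0,0],[0,0,0]], "hand": [0,0,0,0,0,0,0,0,0,0,0,0,0,0,0,0,0,0,0,0]}}

```text
t: 2.67
tcp_pos: [0.532, -0.0198, 0.2994]
tool_rot: [1.0, -0.018, 0.006, 0.008]
force: [0.5, -0.0, 0.0]
finger_gap: -0.001
```

```bash
python3 - <<'E'
from h import *
st(); plan([.538,.435,.30],0)
E
```

```text
t2.67 [ 0.532  -0.0198  0.2994] [ 1.    -0.018  0.006  0.008] [ 0.5 -0.   0. ] -0.001
yaw -2.07 tilt 1.16  tool-z turn -2.1  shift mm [   6.  -454.8   -0.6] rotvec [ 0.92 -0.7  -2.07]
```

Emit:
{"fn": "drive_tool", "kwargs": {"linear": [[0,-40,0],[0,-40,0],[0,-40,0],[0,-40,0],[0,-40,0],[0,-40,0],[0,-40,0],[0,-40,0],[0,-40,0],[0,-40,0],[0,-40,0],[0,-20,0],[0,0,0],[0,0,0]], "rot": [[0.9,-0.7,-2],[0,0,0],[0,0,0],[0,0,0],[0,0,0],[0,0,0],[0,0,0],[0,0,0],[0,0,0],[0,0,0],[0,0,0],[0,0,0],[0,0,0],[0,0,0]], "hand": [0,0,0,0,0,0,0,0,0,0,0,0,0,0]}}

```text
t: 3.83
tcp_pos: [0.5279, 0.4693, 0.3]
tool_rot: [1.0, 0.006, 0.003, -0.002]
force: [0.3, -0.1, -0.2]
finger_gap: -0.004
```

```bash
python3 - <<'E'
from h import *
st(); plan([.540,.435,.185],0)
E
```

```text
t3.83 [0.5279 0.4693 0.3   ] [ 1.     0.006  0.003 -0.002] [ 0.3 -0.1 -0.2] -0.004
yaw 0.69 tilt 0.47  tool-z turn 0.7  shift mm [ 12.1  34.3 115. ] rotvec [-0.28 -0.39  0.69]
```

Emit:
{"fn": "drive_tool", "kwargs": {"linear": [[3,0,29],[3,0,29],[3,0,29],[3,0,28],[0,0,0],[0,20,0],[0,20,0],[0,15,0],[0,15,0],[0,15,0],[0,15,0],[0,15,0],[0,12,0],[0,12,0],[0,10,0],[0,0,0],[0,0,-40],[0,0,-40],[0,-30,-40],[0,-30,0]], "rot": [[-0.3,-0.4,0.7],[0,0,0],[0,0,0],[0,0,0],[0,0,0],[0,0,0],[0,0,0],[0,0,0],[0,0,0],[0,0,0],[0,0,0],[0,0,0],[0,0,0],[0,0,0],[0,0,0],[0,0,0],[0,0,0],[0,0,0],[0,0,0],[0,0,0]], "hand": [0,0,0,0,0,0,0,0,0,0,0,0,0,0,0,0,0,0,0,0]}}

```text
t: 5.5
tcp_pos: [0.5438, 0.3502, 0.3077]
tool_rot: [1.0, -0.011, -0.002, 0.0]
force: [0.9, -0.1, 1.4]
finger_gap: -0.0
```

```bash
python3 - <<'E'
from h import *
st()
ct,a=snap("top","top1.png"); cs,b=snap("side","side1.png")
cv2.imwrite("pics/m1.png",np.vstack([cv2.resize(a[130:400,100:500],(800,540))[:,:,::-1][:300], cv2.resize(b[130:330,180:480],(800,533))[:,:,::-1][:300+0]][:2]))
for n,c in(("top",ct),("side",cs)):
    for l in("foot1_mid","pin1_mid","knob"):
        print(n,l,[(round(d["score"],2),np.round(d["at"])) for d in cams.spot_point(l,n)])
E
```

```text
t5.50 [0.5438 0.3502 0.3077] [ 1.    -0.011 -0.002  0.   ] [ 0.9 -0.1  1.4] -0.0
top foot1_mid [(0.95, array([294., 229.]))]
top pin1_mid [(0.51, array([214., 311.]))]
top knob [(0.71, array([205., 186.])), (0.26, array([320., 108.]))]
side foot1_mid [(0.64, array([314., 236.]))]
side pin1_mid [(0.3, array([425., 188.]))]
side knob [(0.57, array([245., 252.]))]
```

View pics/top1.png

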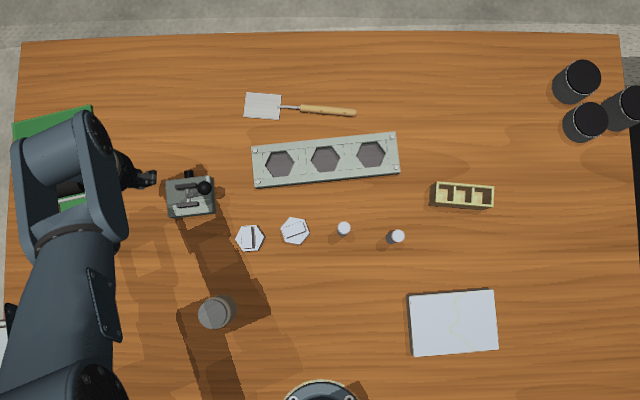

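View pics/side1.png

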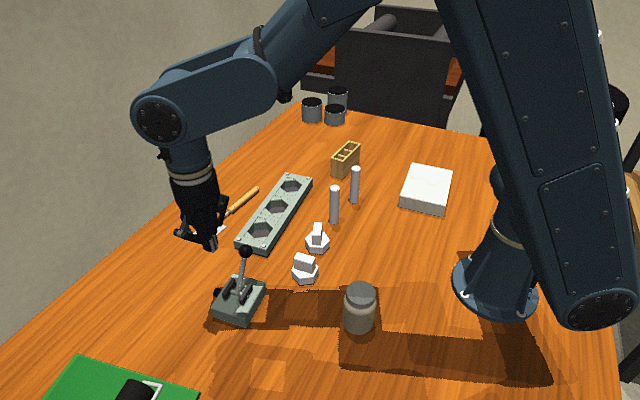

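Knob now at top (205,187), leaning −y, so the isolator is off. With the arm clear, there are only two feet and two pins. Next I'll look at the feet with the wrist camera.

Emit:
{"fn": "drive_tool", "kwargs": {"linear": [[-16,38,0],[-16,38,0],[-16,38,0],[-16,38,0],[-16,38,0],[-14,35,0],[0,0,0],[0,0,0]], "rot": [[0,0,0],[0,0,0],[0,0,0],[0,0,0],[0,0,0],[0,0,0],[0,0,0],[0,0,0]], "hand": [85,85,85,85,85,85,85,85]}}

```text
t: 6.57
tcp_pos: [0.4372, 0.1176, 0.2963]
tool_rot: [1.0, -0.012, -0.012, 0.004]
force: [0.3, -0.4, -0.2]
finger_gap: 0.995
```

```bash
python3 - <<'E'
from h import *
st()
ct=cams.camera_model("top"); print(np.round(at_z(ct,(205,187),.1246),3))
c,im=snap("wrist","w1.png"); print(-cv2.Rodrigues(np.array(c["rvec"]))[0].T@np.array(c["tvec"]).ravel(),c["vfov"])
for l,z in(("foot1_mid",.035),("pin1_mid",.065),("socket1",.006)):
    print(l,[(round(d["score"],2),np.round(d["at"]),np.round(at_z(c,d["at"],z),3)) for d in cams.spot_point(l,"wrist")])
E
```

```text
t6.57 [0.4372 0.1176 0.2963] [ 1.    -0.012 -0.012  0.004] [ 0.3 -0.4 -0.2] 0.995
[0.552 0.249 0.125]
[0.52171134 0.11553922 0.36423152] 66.46657434408972
foot1_mid [(0.74, array([371., 144.]), array([0.461, 0.06 , 0.035])), (0.58, array([639., 297.]), array([ 0.251, -0.297,  0.035])), (0.48, array([113.,  67.]), array([0.543, 0.318, 0.035]))]
pin1_mid []
socket1 [(0.49, array([373., 146.]), array([0.454, 0.053, 0.006]))]
```

View pics/w1.png

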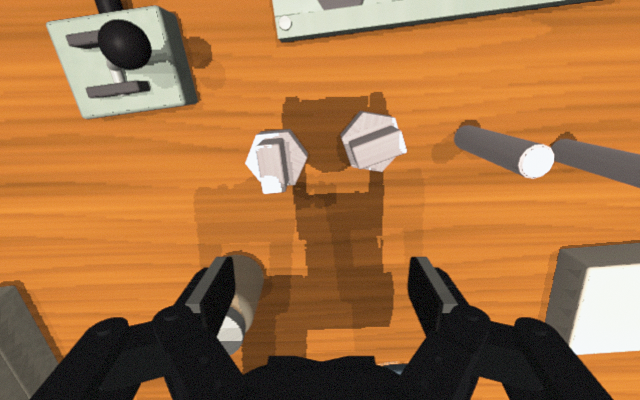

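```bash
cat >> h.py <<'E'
from scipy.optimize import minimize
def foot_sil(c,x,y,a,z0=0,S=4):
    m=np.zeros((400*S,640*S),np.uint8); Z=R.from_euler("z",a).as_matrix()
    r=.03/np.cos(np.pi/6); k=np.pi/6+np.arange(6)*np.pi/3
    hx=[(r*np.cos(t),r*np.sin(t),z) for t in k for z in(.004,.03)]+[(.9*r*np.cos(t),.9*r*np.sin(t),0) for t in k]
    bl=[(sx*.025,sy*.012,z) for sx in(-1,1) for sy in(-1,1) for z in(.03,.07)]
    for P in(hx,bl):
        q=np.array([proj(c,Z@np.array(p)+[x,y,z0]) for p in P])
        cv2.fillConvexPoly(m,cv2.convexHull(np.round((q+.5)*S-.5).astype(np.int32)),1)
    return cv2.resize(m.astype(np.float32),(640,400),interpolation=cv2.INTER_AREA)
def fit_foot(c,mask,x,y,z0=0):
    def cost(v):
        s=foot_sil(c,v[0]/1000,v[1]/1000,np.radians(v[2]),z0); return 1-np.minimum(s,mask).sum()/np.maximum(s,mask).sum()
    best=None
    for a in range(0,180,30):
        r=minimize(cost,[x*1000,y*1000,a],method="Nelder-Mead",options=dict(initial_simplex=np.array([x*1000,y*1000,a])+np.array([[0,0,0],[8,0,0],[0,8,0],[0,0,15]]),xatol=.1,fatol=1e-4,maxfev=150))
        if best is None or r.fun<best.fun: best=r
    return best
E
python3 - <<'E'
from h import *
c,im=snap("wrist")
R_=cams.regions_of("foot1_mid","wrist")
for d in R_: print(round(d["score"],2),d["rect"],d["pixels"].sum())
hsv=cv2.cvtColor(im,cv2.COLOR_RGB2HSV)
low=((hsv[:,:,1]<70)&(hsv[:,:,2]>90)).astype(np.uint8)
n,lab,stt,cen=cv2.connectedComponentsWithStats(low)
for i in range(1,n):
    if stt[i,4]>300: print("comp",i,stt[i],cen[i].round())
for nm,cx,x,y in(("A",(276,160),.448,.164),("B",(374,143),.462,.055)):
    for d in R_:
        l,t,r,b=d["rect"]
        if l<cx[0]<r and t<cx[1]<b:
            f=fit_foot(c,d["pixels"].astype(np.float32),x,y); print(nm,"net",f.x.round(1),round(f.fun,3))
    i=lab[cx[1],cx[0]]; 
    if i: f=fit_foot(c,(lab==i).astype(np.float32),x,y); print(nm,"col",f.x.round(1),round(f.fun,3))
E
```

```text
0.93 [340.3, 113.2, 409.6, 173.0] 2910
0.22 [276.5, 0.8, 619.9, 42.9] 7999
comp 1 [ 276    0  320   41 6751] [386.  13.]
comp 2 [  50    7  139  112 8717] [119.  66.]
comp 3 [ 343  113   66   61 2849] [375. 143.]
comp 4 [ 456  128  184   62 5249] [549. 158.]
comp 5 [ 247  131   63   64 2812] [278. 161.]
comp 6 [ 546  246   94  111 8411] [600. 301.]
comp 47 [   0  286   58   96 1368] [ 25. 332.]
comp 71 [217 316  28  40 727] [231. 335.]
comp 88 [  0 346  31  54 769] [ 10. 381.]
A col [444.6 165.8   4.3] 0.029
B net [461.6  58.6 109.2] 0.024
B col [461.4  58.3 110.1] 0.026
```

```bash
python3 - <<'E'
from h import *
plan([.4446,.1658,.18],4.3)
E
```

```text
yaw -1.05 tilt 1.40  tool-z turn -5.3  shift mm [  9.5 -45.  116.3] rotvec [ 0.36  1.36 -5.34]
```

Emit:
{"fn": "drive_tool", "kwargs": {"linear": [[0,0,0],[0,0,0],[2.5,-15,20],[2.5,-15,35],[2.5,-15,35],[2,0,26],[0,0,0],[0,0,0]], "rot": [[0.4,1.4,-5.3],[0,0,0],[0,0,0],[0,0,0],[0,0,0],[0,0,0],[0,0,0],[0,0,0]], "hand": [60,60,60,60,60,60,60,60]}}

```text
t: 7.53
tcp_pos: [0.4518, 0.1745, 0.178]
tool_rot: [0.999, 0.038, 0.006, -0.0]
force: [0.0, 0.0, 0.2]
finger_gap: 0.705
```

```bash
cat >> h.py <<'E'
def seg(im,px,name=None):
    hsv=cv2.cvtColor(im,cv2.COLOR_RGB2HSV); low=((hsv[:,:,1]<70)&(hsv[:,:,2]>90)).astype(np.uint8)
    n,lab,s,_=cv2.connectedComponentsWithStats(low); u,v=np.round(px).astype(int)
    w=lab[max(v-12,0):v+13,max(u-12,0):u+13]; k=np.bincount(w[w>0].ravel()).argmax(); print("comp",s[k]); return (lab==k).astype(np.float32)
E
python3 - <<'E'
from h import *
st(); c,im=snap("wrist","w2.png")
f=fit_foot(c,seg(im,proj(c,[.4446,.1658,.07])),.4446,.1658); print(f.x.round(1),round(f.fun,3))
v=f.x; plan([v[0]/1000,v[1]/1000,.110],v[2]%180)
E
```

```text
t7.53 [0.4518 0.1745 0.178 ] [ 0.999  0.038  0.006 -0.   ] [0.  0.  0.2] 0.705
comp [ 287  175   89  102 6145]
[444.8 165.6   4. ] 0.02
yaw 4.35 tilt 0.74  tool-z turn 0.4  shift mm [-7.6  8.2 68.3] rotvec [-0.02 -0.74  0.37]
```

Emit:
{"fn": "drive_tool", "kwargs": {"linear": [[-3,3,0],[0,0,0],[-4,4,25],[0,0,0],[0,0,20],[0,0,0]], "rot": [[0,-0.7,0.4],[0,0,0],[0,0,0],[0,0,0],[0,0,0],[0,0,0]], "hand": [60,60,60,60,60,60]}}

```text
t: 8.08
tcp_pos: [0.4506, 0.1663, 0.1415]
tool_rot: [0.999, 0.032, 0.009, -0.001]
force: [-0.8, -1.0, 0.0]
finger_gap: 0.704
```

```bash
python3 - <<'E'
from h import *
st(); plan([.4448,.1656,.110],4)
E
```

```text
t8.08 [0.4506 0.1663 0.1415] [ 0.999  0.032  0.009 -0.001] [-0.8 -1.   0. ] 0.704
yaw 3.68 tilt 0.99  tool-z turn -0.3  shift mm [-5.8  0.3 31.5] rotvec [-0.07 -0.98 -0.32]
```

Emit:
{"fn": "drive_tool", "kwargs": {"linear": [[-6,0,15],[0,0,0],[0,0,12],[0,0,0],[0,0,0],[0,0,0],[0,0,0],[0,0,0],[0,0,0],[0,0,0]], "rot": [[0,-1,-0.3],[0,0,0],[0,0,0],[0,0,0],[0,0,0],[0,0,0],[0,0,0],[0,0,0],[0,0,0],[0,0,0]], "hand": [60,60,60,60,0,0,0,0,0,0], "force": 50}}

```text
t: 8.92
tcp_pos: [0.4517, 0.1665, 0.1267]
tool_rot: [0.999, 0.033, 0.01, -0.002]
force: [0.2, -0.1, -4.8]
finger_gap: 0.266
```

```bash
python3 - <<'E'
from h import *
st(); plan([.4448,.1656,.110],4)
E
```

```text
t8.92 [0.4517 0.1665 0.1267] [ 0.999  0.033  0.01  -0.002] [ 0.2 -0.1 -4.8] 0.266
yaw 3.82 tilt 1.16  tool-z turn -0.2  shift mm [-6.9  0.4 16.7] rotvec [-0.13 -1.15 -0.18]
```

Emit:
{"fn": "drive_tool", "kwargs": {"linear": [[0,0,0],[0,0,0],[0,0,0]], "rot": [[0,0,0],[0,0,0],[0,0,0]], "hand": [0,0,0]}}

```text
t: 9.17
tcp_pos: [0.451, 0.1664, 0.1261]
tool_rot: [0.999, 0.033, 0.009, -0.001]
force: [-0.9, 0.5, -4.8]
finger_gap: 0.268
```

```bash
python3 - <<'E'
from h import *
st(); c,im=snap("wrist","w3.png"); cs,b=snap("side"); 
cv2.imwrite("pics/m3.png",np.vstack([im[:,:,::-1],cv2.resize(b[160:320,200:456],(640,400))[:,:,::-1]])[:800:1])
E
```

```text
t9.17 [0.451  0.1664 0.1261] [ 0.999  0.033  0.009 -0.001] [-0.9  0.5 -4.8] 0.268
```

```bash
python3 -c "
import cv2;a=cv2.imread('pics/m3.png');cv2.imwrite('pics/m3.png',cv2.resize(a,(480,600)))"
```

```text
(no output)
```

View pics/m3.png

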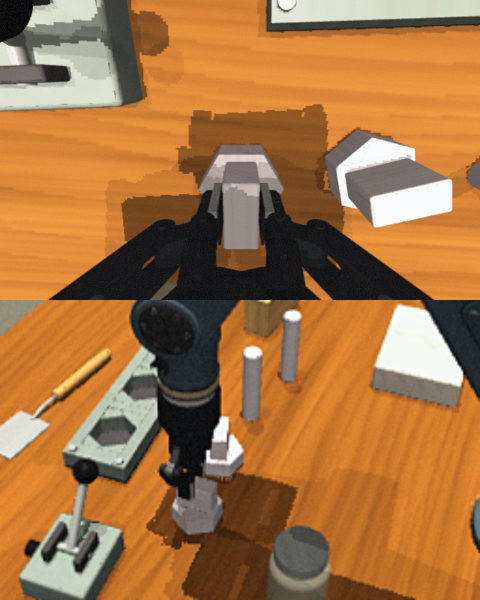

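Emit:
{"fn": "drive_tool", "kwargs": {"linear": [[0,0,0],[0,0,0],[0,0,0],[-4,0,5],[-4,0,5],[-4,0,5],[0,0,5],[0,0,4]], "rot": [[0,0,0],[0,0,0],[0,0,0],[0,-1,0],[0,-1,0],[0,0,0],[0,0,0],[0,0,0]], "hand": [55,55,55,55,55,55,55,55]}}

```text
t: 9.93
tcp_pos: [0.4395, 0.1658, 0.1018]
tool_rot: [0.999, 0.033, -0.008, -0.001]
force: [0.4, 0.2, 0.3]
finger_gap: 0.645
```

```bash
python3 - <<'E'
from h import *
st(); plan([.4448,.1656,.110],4)
E
```

```text
t9.93 [0.4395 0.1658 0.1018] [ 0.999  0.033 -0.008 -0.001] [0.4 0.2 0.3] 0.645
yaw 3.82 tilt 0.88  tool-z turn -0.2  shift mm [ 5.3  0.6 -8.2] rotvec [-0.15  0.86 -0.18]
```

Emit:
{"fn": "drive_tool", "kwargs": {"linear": [[2,0,-4],[2,0,-4],[2,0,-3],[0,0,0],[0,0,0]], "rot": [[0,0.4,0],[0,0.4,0],[0,0.3,0],[0,0,0],[0,0,0]], "hand": [55,55,55,55,55]}}

```text
t: 10.35
tcp_pos: [0.4457, 0.1661, 0.1124]
tool_rot: [0.999, 0.033, 0.002, -0.001]
force: [-0.5, -0.4, 0.0]
finger_gap: 0.64
```

```bash
python3 - <<'E'
from h import *
st(); plan([.4448,.1656,.110],4)
E
```

```text
t10.35 [0.4457 0.1661 0.1124] [ 0.999  0.033  0.002 -0.001] [-0.5 -0.4  0. ] 0.64
yaw 3.82 tilt 0.25  tool-z turn -0.2  shift mm [-0.9  0.4  2.4] rotvec [-0.14 -0.21 -0.18]
```

Emit:
{"fn": "drive_tool", "kwargs": {"linear": [[0,0,0],[0,0,0],[0,0,0],[0,0,0],[0,0,-15],[0,0,-25],[0,0,-35],[0,0,-35],[0,0,-30],[20,20,0],[25,25,0],[25,25,0],[15,30,0],[0,0,0],[0,0,0]], "rot": [[0,0,0],[0,0,0],[0,0,0],[0,0,0],[0,0,0],[0,0,0],[0,0,0],[0,0,0],[0,0,0],[0,0,0],[0,0,0],[0,0,0],[0,0,0],[0,0,0],[0,0,0]], "hand": [0,0,0,0,0,0,0,0,0,0,0,0,0,0,0], "force": 60}}

```text
t: 11.6
tcp_pos: [0.5328, 0.0681, 0.2513]
tool_rot: [0.999, 0.035, -0.008, -0.0]
force: [-1.4, 0.4, -4.9]
finger_gap: 0.269
```

```bash
python3 - <<'E'
from h import *
st(); c,im=snap("wrist","w4.png")
for d in cams.spot_point("socket1","wrist"): print(round(d["score"],2),np.round(d["at"]),np.round(at_z(c,d["at"],.006),4))
E
```

```text
t11.60 [0.5328 0.0681 0.2513] [ 0.999  0.035 -0.008 -0.   ] [-1.4  0.4 -4.9] 0.269
0.86 [299.  80.] [0.6227 0.0957 0.006 ]
0.69 [535.  75.] [ 0.6426 -0.1285  0.006 ]
0.59 [418.  76.] [ 0.6337 -0.0175  0.006 ]
```

View pics/w4.png

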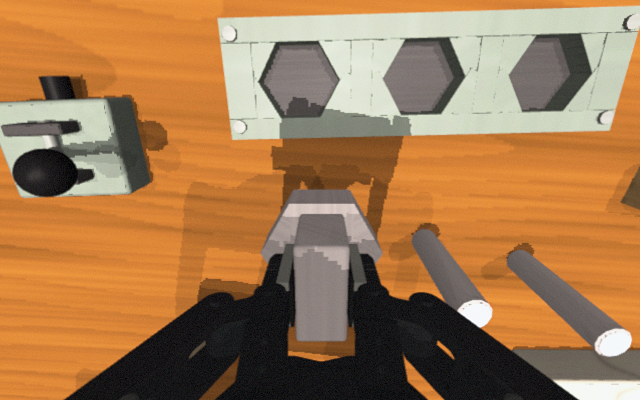

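Wrist view: the three sockets are at about (299,80), (418,76) and (535,75), all empty, and foot A is held squarely. Next I fit the bar pose exactly.

```bash
cat >> h.py <<'E'
def hexpts(x,y,a,z,h=.0315):
    k=np.pi/6+np.arange(6)*np.pi/3+a; r=h/np.cos(np.pi/6)
    return np.c_[x+r*np.cos(k),y+r*np.sin(k),np.full(6,z)]
def fill(c,P,S=4):
    m=np.zeros((400*S,640*S),np.uint8); q=np.array([proj(c,p) for p in P])
    cv2.fillConvexPoly(m,cv2.convexHull(np.round((q+.5)*S-.5).astype(np.int32)),1)
    return cv2.resize(m.astype(np.float32),(640,400),interpolation=cv2.INTER_AREA)
def fit_bar(c,im,x,y,a,only=(-1,0,1)):
    """bar centre x,y mm, yaw deg; top rims of the sockets"""
    I=im.astype(int); m=(((I[:,:,0]-I[:,:,1])>-3)|(I.max(2)<100)).astype(np.uint8)
    roi=np.zeros_like(m)
    for k in only: roi|=(fill(c,hexpts(x/1e3-k*.11*np.sin(np.radians(a)),y/1e3+k*.11*np.cos(np.radians(a)),np.radians(a),.032,.037))>0).astype(np.uint8)
    m=cv2.morphologyEx(m*roi,cv2.MORPH_OPEN,np.ones((3,3),np.uint8)).astype(np.float32)
    def cost(v):
        t=np.radians(v[2]); s=sum(fill(c,hexpts(v[0]/1e3-k*.11*np.sin(t),v[1]/1e3+k*.11*np.cos(t),t,.032)) for k in only)
        return 1-np.minimum(s,m).sum()/np.maximum(s,m).sum()
    r=minimize(cost,[x,y,a],method="Nelder-Mead",options=dict(initial_simplex=np.array([x,y,a])+np.array([[0,0,0],[4,0,0],[0,4,0],[0,0,2]]),xatol=.05,fatol=1e-5))
    return r.x,r.fun,m
E
python3 - <<'E'
from h import *
c=cams.camera_model("wrist"); im=cv2.imread("pics/w4.png")[:,:,::-1]
v,f,m=fit_bar(c,im,632.5,-16.,4.7); print(v.round(2),round(f,4))
for k in(-1,0,1):
    w,g,_=fit_bar(c,im,*v,only=(k,)); t=np.radians(v[2]); print(k,w.round(2),round(g,3),"socket",np.round([v[0]-k*110*np.sin(t),v[1]+k*110*np.cos(t)],1))
E
```

```text
[631.58 -14.11   5.63] 0.0336
-1 [632.23 -13.81   5.09] 0.028 socket [ 642.4 -123.6]
0 [631.58 -14.11   5.63] 0.034 socket [631.6 -14.1]
1 [631.58 -14.11   5.63] 0.035 socket [620.8  95.4]
```

```bash
python3 - <<'E'
from h import *
plan([.6217,.0955,.165],5.5)
E
```

```text
yaw 4.13 tilt 0.93  tool-z turn -1.4  shift mm [ 91.5 -17.9  86.3] rotvec [-0.07  0.92 -1.37]
```

Emit:
{"fn": "drive_tool", "kwargs": {"linear": [[10,-2,8],[20,-4,18],[25,-5,25],[20,-4,20],[10,-2,10],[4,-1,3],[0,0,0],[0,0,0]], "rot": [[0,0.3,-0.5],[0,0.3,-0.4],[0,0.3,-0.5],[0,0,0],[0,0,0],[0,0,0],[0,0,0],[0,0,0]], "hand": [0,0,0,0,0,0,0,0]}}

```text
t: 12.37
tcp_pos: [0.6154, 0.1053, 0.1566]
tool_rot: [0.998, 0.055, -0.005, -0.002]
force: [-0.8, -0.0, -4.0]
finger_gap: 0.274
```

```bash
python3 - <<'E'
from h import *
st(); plan([.6217,.0955,.150],5.5)
E
```

```text
t12.37 [0.6154 0.1053 0.1566] [ 0.998  0.055 -0.005 -0.002] [-0.8 -0.  -4. ] 0.274
yaw 6.26 tilt 0.64  tool-z turn 0.8  shift mm [ 5.3 10.4  6.6] rotvec [-0.26  0.59  0.76]
```

Emit:
{"fn": "drive_tool", "kwargs": {"linear": [[1.5,3,0],[2,4,1],[1.5,3,1],[0.5,0.5,1],[0,0,1],[0,0,0]], "rot": [[-0.1,0.3,0.4],[-0.1,0.3,0.4],[0,0,0],[0,0,0],[0,0,0],[0,0,0]], "hand": [0,0,0,0,0,0]}}

```text
t: 12.87
tcp_pos: [0.6204, 0.0943, 0.1557]
tool_rot: [0.999, 0.047, 0.001, -0.0]
force: [-0.3, -0.8, -4.2]
finger_gap: 0.268
```

```bash
python3 - <<'E'
from h import *
st(); plan([.6217,.0955,.1184],5.5)
E
```

```text
t12.87 [0.6204 0.0943 0.1557] [ 0.999  0.047  0.001 -0.   ] [-0.3 -0.8 -4.2] 0.268
yaw 5.40 tilt 0.15  tool-z turn -0.1  shift mm [ 1.4 -1.1 37.3] rotvec [-0.   -0.15 -0.1 ]
```

Emit:
{"fn": "drive_tool", "kwargs": {"linear": [[1,-1,2],[0.5,-0.5,4],[0,0,4],[0,0,4],[0,0,3],[0,0,2],[0,0,0]], "rot": [[0,0,0],[0,0,0],[0,0,0],[0,0,0],[0,0,0],[0,0,0],[0,0,0]], "hand": [0,0,0,0,0,0,0]}}

```text
t: 13.45
tcp_pos: [0.6223, 0.0957, 0.1351]
tool_rot: [0.999, 0.047, 0.002, 0.0]
force: [-0.3, -0.8, -3.7]
finger_gap: 0.269
```

```bash
python3 - <<'E'
from h import *
st(); plan([.6217,.0955,.1184],5.5)
E
```

```text
t13.45 [0.6223 0.0957 0.1351] [0.999 0.047 0.002 0.   ] [-0.3 -0.8 -3.7] 0.269
yaw 5.38 tilt 0.23  tool-z turn -0.1  shift mm [-0.7  0.1 16.7] rotvec [ 0.02 -0.23 -0.12]
```

Emit:
{"fn": "drive_tool", "kwargs": {"linear": [[-0.3,0,2],[-0.2,0,3.5],[0,0,3.5],[0,0,3.5],[0,0,3],[0,0,1.5],[0,0,0]], "rot": [[0,-0.1,0],[0,0,0],[0,0,0],[0,0,0],[0,0,0],[0,0,0],[0,0,0]], "hand": [0,0,0,0,0,0,0]}}

```text
t: 14.03
tcp_pos: [0.6225, 0.0957, 0.12]
tool_rot: [0.999, 0.047, 0.002, 0.0]
force: [-0.4, 0.2, -4.1]
finger_gap: 0.272
```

```bash
python3 - <<'E'
from h import *
st(); plan([.6217,.0955,.1184],5.5)
E
```

```text
t14.03 [0.6225 0.0957 0.12  ] [0.999 0.047 0.002 0.   ] [-0.4  0.2 -4.1] 0.272
yaw 5.39 tilt 0.20  tool-z turn -0.1  shift mm [-0.8  0.1  1.6] rotvec [ 0.03 -0.2  -0.11]
```

Emit:
{"fn": "drive_tool", "kwargs": {"linear": [[0,0,1.5],[0,0,1],[0,0,0],[0,0,0],[0,0,0],[0,0,0],[0,0,-15],[0,0,-30],[0,0,-35],[0,0,-30],[-20,0,0],[-35,8,0],[-40,8,0],[-40,8,0],[-30,8,0],[-5,2,0],[0,0,0]], "rot": [[0,0,0],[0,0,0],[0,0,0],[0,0,0],[0,0,0],[0,0,0],[0,0,0],[0,0,0],[0,0,0],[0,0,0],[0,0,0],[0,0,0],[0,0,0],[0,0,0],[0,0,0],[0,0,0],[0,0,0]], "hand": [0,0,55,55,55,55,55,55,55,55,55,55,55,55,55,55,55]}}

```text
t: 15.45
tcp_pos: [0.4542, 0.0452, 0.2327]
tool_rot: [0.999, 0.048, 0.009, 0.0]
force: [-0.2, 0.0, 0.1]
finger_gap: 0.642
```

```bash
python3 - <<'E'
from h import *
st(); c,im=snap("wrist","w5.png")
d=cams.spot_point("foot1_mid","wrist"); print([(round(e["score"],2),np.round(e["at"]),np.round(at_z(c,e["at"],.035),3)) for e in d])
f=fit_foot(c,seg(im,proj(c,[.4615,.0585,.07])),.4615,.0585); print("B",f.x.round(1),round(f.fun,3))
u=proj(c,[.6208,.0954,.07]); print(u)
plan([f.x[0]/1e3,f.x[1]/1e3,.15],f.x[2]); plan([f.x[0]/1e3,f.x[1]/1e3,.15],f.x[2]-180)
print(manip.sense()["q"])
E
```

```text
t15.45 [0.4542 0.0452 0.2327] [0.999 0.048 0.009 0.   ] [-0.2  0.   0.1] 0.642
[(0.93, array([306., 185.]), array([0.461, 0.058, 0.035]))]
comp [ 271  144   72   74 3898]
B [461.5  58.1 108.6] 0.029
[266.73001364 -45.86690268]
yaw 5.52 tilt 1.18  tool-z turn -103.1  shift mm [10.3  8.9 82.7] rotvec [   1.14   -0.73 -103.12]
yaw 5.52 tilt 1.18  tool-z turn 76.9  shift mm [-10.3  -8.9  82.7] rotvec [-0.68 -1.07 76.87]
[-0.14651997  0.41828496  1.9234263   0.00405935  0.77950437  1.32506965]
```

View pics/w5.png

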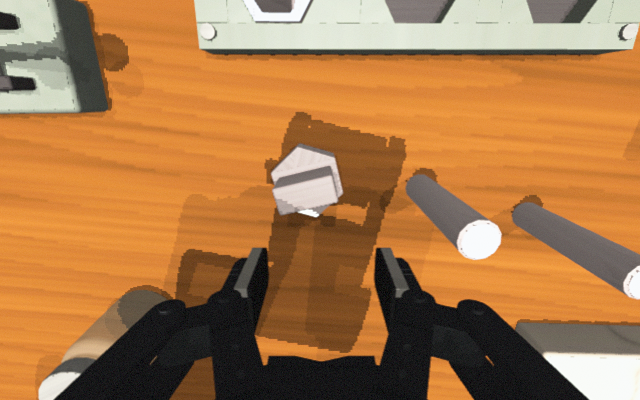

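Emit:
{"fn": "drive_tool", "kwargs": {"linear": [[0,0,0],[0,0,0],[0,0,0],[0,0,0],[0,0,0],[0,0,0],[0,0,0],[0,0,0],[0,0,0],[0,0,0],[0,0,0],[0,0,0],[0,0,0],[0,0,0],[0,0,0],[0,0,0],[0,0,0]], "rot": [[-0.7,-1,-6],[0,0,-6.9],[0,0,-6.9],[0,0,-6.9],[0,0,-6.9],[0,0,-6.9],[0,0,-6.9],[0,0,-6.9],[0,0,-6.9],[0,0,-6.9],[0,0,-6.9],[0,0,-6.9],[0,0,-6.9],[0,0,-6.9],[0,0,-6.9],[0,0,0],[0,0,0]], "hand": [60,60,60,60,60,60,60,60,60,60,60,60,60,60,60,60,60]}}

```text
t: 16.97
tcp_pos: [0.5002, 0.0493, 0.234]
tool_rot: [0.559, 0.829, 0.008, 0.028]
force: [0.4, 0.2, 0.7]
finger_gap: 0.707
```

```bash
python3 - <<'E'
from h import *
st(); plan([.4615,.0581,.15],108.6)
E
```

```text
t16.97 [0.5002 0.0493 0.234 ] [0.559 0.829 0.008 0.028] [0.4 0.2 0.7] 0.707
yaw 111.95 tilt 3.29  tool-z turn 3.4  shift mm [ 20.7 -33.9  84. ] rotvec [2.55 2.07 3.4 ]
```

Emit:
{"fn": "drive_tool", "kwargs": {"linear": [[3,-5,5],[5,-8,12],[5,-8,18],[5,-8,18],[2,-4,15],[0,0,8],[0,0,0],[0,0,0]], "rot": [[1,0.7,1.2],[1,0.7,1.2],[0.5,0.6,1],[0,0,0],[0,0,0],[0,0,0],[0,0,0],[0,0,0]], "hand": [60,60,60,60,60,60,60,60]}}

```text
t: 17.63
tcp_pos: [0.4623, 0.058, 0.1505]
tool_rot: [0.593, 0.805, -0.001, -0.003]
force: [-0.8, 0.2, 0.2]
finger_gap: 0.696
```

```bash
python3 - <<'E'
from h import *
st(); c,im=snap("wrist","w6.png")
f=fit_foot(c,seg(im,proj(c,[.4615,.0585,.07])),.4615,.0585); print("B",f.x.round(1),round(f.fun,3))
plan([.4615,.0581,.111],108.6)
E
```

```text
t17.63 [0.4623 0.058  0.1505] [ 0.593  0.805 -0.001 -0.003] [-0.8  0.2  0.2] 0.696
comp [ 270  170  102  118 8027]
B [461.6  58.2 -70.7] 0.022
yaw 107.31 tilt 0.35  tool-z turn -1.3  shift mm [ 0.4 -0.9 39.7] rotvec [-0.29 -0.19 -1.29]
```

Emit:
{"fn": "drive_tool", "kwargs": {"linear": [[0,0,3],[0,-0.5,7],[0,-0.5,8],[0,0,8],[0,0,7],[0,0,4],[0,0,2],[0,0,0],[0,0,0]], "rot": [[0,0,-0.7],[-0.1,-0.1,-0.7],[-0.1,0,-0.4],[0,0,0],[0,0,0],[0,0,0],[0,0,0],[0,0,0],[0,0,0]], "hand": [60,60,60,60,60,60,60,60,60]}}

```text
t: 18.43
tcp_pos: [0.4645, 0.0572, 0.1094]
tool_rot: [0.579, 0.815, 0.002, 0.002]
force: [0.5, -0.8, -0.5]
finger_gap: 0.7
```

```bash
python3 - <<'E'
from h import *
st(); plan([.4616,.0582,.111],109.1)
E
```

```text
t18.43 [0.4645 0.0572 0.1094] [0.579 0.815 0.002 0.002] [ 0.5 -0.8 -0.5] 0.7
yaw 109.20 tilt 0.31  tool-z turn 0.1  shift mm [ 1.9 -2.5 -1.6] rotvec [0.29 0.08 0.1 ]
```

Emit:
{"fn": "drive_tool", "kwargs": {"linear": [[0.7,-1,-0.7],[0.7,-1,-0.7],[0.5,-0.5,-0.5],[0,0,0],[0,0,0],[0,0,0],[0,0,0],[0,0,0],[0,0,0]], "rot": [[0.1,0,0],[0.1,0,0],[0.1,0,0],[0,0,0],[0,0,0],[0,0,0],[0,0,0],[0,0,0],[0,0,0]], "hand": [60,60,60,60,0,0,0,0,0], "force": 60}}

```text
t: 19.18
tcp_pos: [0.4616, 0.0583, 0.1128]
tool_rot: [0.579, 0.815, -0.0, 0.001]
force: [0.8, -0.3, -0.9]
finger_gap: 0.272
```

```bash
python3 - <<'E'
from h import *
st(); plan([.4616,.0582,.111],109.1)
E
```

```text
t19.18 [0.4616 0.0583 0.1128] [ 0.579  0.815 -0.     0.001] [ 0.8 -0.3 -0.9] 0.272
yaw 109.22 tilt 0.17  tool-z turn 0.1  shift mm [-0.1 -0.1  1.8] rotvec [0.08 0.15 0.12]
```

Emit:
{"fn": "drive_tool", "kwargs": {"linear": [[0,0,-10],[0,0,-25],[0,0,-35],[0,0,-35],[0,0,-20],[0,0,0],[0,0,0],[0,0,0],[0,0,0],[0,0,0]], "rot": [[0,0,0],[0,0,0],[0,0,0],[0,0,0],[0,0,0],[0,0,-5],[0,0,-6],[0,0,-5],[0,0,0],[0,0,0]], "hand": [0,0,0,0,0,0,0,0,0,0]}}

```text
t: 20.02
tcp_pos: [0.4578, 0.059, 0.2462]
tool_rot: [0.455, 0.89, -0.001, -0.002]
force: [0.7, -0.2, -3.1]
finger_gap: 0.272
```

```bash
python3 - <<'E'
from h import *
st(); plan([.6424,-.1236,.17],125.5);plan([.6424,.00,.22],125.5)
E
```

```text
t20.02 [0.4578 0.059  0.2462] [ 0.455  0.89  -0.001 -0.002] [ 0.7 -0.2 -3.1] 0.272
yaw 125.81 tilt 0.27  tool-z turn 0.3  shift mm [-255.8   44.2   76.2] rotvec [-0.25 -0.11  0.31]
yaw 125.81 tilt 0.27  tool-z turn 0.3  shift mm [-155.2  116.    26.2] rotvec [-0.25 -0.11  0.31]
```

Emit:
{"fn": "drive_tool", "kwargs": {"linear": [[-20,4,0],[-35,6,0],[-40,7,0],[-40,7,10],[-40,7,18],[-35,6,18],[-25,4,15],[-12,2,10],[-3,0,3],[0,0,0],[0,0,0]], "rot": [[0,0,0.3],[0,0,0],[0,0,0],[0,0,0],[0,0,0],[0,0,0],[0,0,0],[0,0,0],[0,0,0],[0,0,0],[0,0,0]], "hand": [0,0,0,0,0,0,0,0,0,0,0]}}

```text
t: 20.93
tcp_pos: [0.6328, -0.1244, 0.1617]
tool_rot: [0.467, 0.884, -0.003, -0.011]
force: [-0.3, 0.1, -2.4]
finger_gap: 0.271
```

```bash
python3 - <<'E'
from h import *
st(); plan([.6424,-.1236,.152],125.4)
E
```

```text
t20.93 [ 0.6328 -0.1244  0.1617] [ 0.467  0.884 -0.003 -0.011] [-0.3  0.1 -2.4] 0.271
yaw 124.29 tilt 1.26  tool-z turn -1.1  shift mm [-4.9  8.3  9.7] rotvec [-0.88 -0.9  -1.1 ]
```

Emit:
{"fn": "drive_tool", "kwargs": {"linear": [[-1,2,1],[-2,3,2],[-1.5,2.5,2],[-0.4,0.8,2],[0,0,1],[0,0,0]], "rot": [[-0.3,-0.3,-0.4],[-0.3,-0.3,-0.4],[-0.2,-0.3,-0.3],[0,0,0],[0,0,0],[0,0,0]], "hand": [0,0,0,0,0,0]}}

```text
t: 21.43
tcp_pos: [0.6407, -0.1184, 0.1562]
tool_rot: [0.456, 0.89, -0.0, -0.0]
force: [-0.2, 0.0, -3.3]
finger_gap: 0.274
```

```bash
python3 - <<'E'
from h import *
st(); plan([.6424,-.1236,.1188],125.4)
E
```

```text
t21.43 [ 0.6407 -0.1184  0.1562] [ 0.456  0.89  -0.    -0.   ] [-0.2  0.  -3.3] 0.274
yaw 125.70 tilt 0.01  tool-z turn 0.3  shift mm [-5.2 -1.6 37.4] rotvec [-0.01  0.    0.3 ]
```

Emit:
{"fn": "drive_tool", "kwargs": {"linear": [[-1.5,-0.5,0],[-1.5,-0.5,0],[-1.5,-0.5,0],[-0.5,0,1],[0,0,1],[0,0,0],[0,0,0]], "rot": [[0,0,0.1],[0,0,0.1],[0,0,0.1],[0,0,0],[0,0,0],[0,0,0],[0,0,0]], "hand": [0,0,0,0,0,0,0]}}

```text
t: 22.02
tcp_pos: [0.6427, -0.1238, 0.1547]
tool_rot: [0.459, 0.888, -0.0, 0.0]
force: [1.9, 0.4, -3.6]
finger_gap: 0.272
```

```bash
python3 - <<'E'
from h import *
st(); plan([.6424,-.1236,.1188],125.4)
E
```

```text
t22.02 [ 0.6427 -0.1238  0.1547] [ 0.459  0.888 -0.     0.   ] [ 1.9  0.4 -3.6] 0.272
yaw 125.37 tilt 0.05  tool-z turn -0.0  shift mm [ 0.3 -0.1 35.9] rotvec [ 0.01  0.05 -0.03]
```

Emit:
{"fn": "drive_tool", "kwargs": {"linear": [[0,0,2],[0,0,4],[0,0,4],[0,0,4],[0,0,3],[0,0,2],[0,0,0]], "rot": [[0,0,0],[0,0,0],[0,0,0],[0,0,0],[0,0,0],[0,0,0],[0,0,0]], "hand": [0,0,0,0,0,0,0]}}

```text
t: 22.6
tcp_pos: [0.6423, -0.1237, 0.1329]
tool_rot: [0.459, 0.888, -0.0, -0.0]
force: [-0.2, 0.2, -2.6]
finger_gap: 0.27
```

```bash
python3 - <<'E'
from h import *
st(); plan([.6424,-.1236,.1188],125.4)
E
```

```text
t22.60 [ 0.6423 -0.1237  0.1329] [ 0.459  0.888 -0.    -0.   ] [-0.2  0.2 -2.6] 0.27
yaw 125.36 tilt 0.04  tool-z turn -0.0  shift mm [ 0.   0.2 14.1] rotvec [-0.03 -0.02 -0.04]
```

Emit:
{"fn": "drive_tool", "kwargs": {"linear": [[0,0,2],[0,0,3.5],[0,0,3.5],[0,0,3],[0,0,2],[0,0,1],[0,0,0]], "rot": [[0,0,0],[0,0,0],[0,0,0],[0,0,0],[0,0,0],[0,0,0],[0,0,0]], "hand": [0,0,0,0,0,0,0]}}

```text
t: 23.18
tcp_pos: [0.6429, -0.1238, 0.1193]
tool_rot: [0.459, 0.889, -0.0, 0.0]
force: [-0.6, 0.3, -3.4]
finger_gap: 0.268
```

Emit:
{"fn": "drive_tool", "kwargs": {"linear": [[0,0,1],[0,0,0],[0,0,0],[0,0,0],[0,0,0],[0,0,-15],[0,0,-30],[0,0,-40],[0,0,-40],[0,0,-15],[0,0,0],[0,0,0],[0,0,0],[0,0,0],[0,0,0],[0,0,0],[0,0,0]], "rot": [[0,0,0],[0,0,0],[0,0,0],[0,0,0],[0,0,0],[0,0,0],[0,0,0],[0,0,0],[0,0,0],[0,0,5],[0,0,7],[0,0,7],[0,0,7],[0,0,6],[0,0,3],[0,0,0],[0,0,0]], "hand": [0,55,55,55,55,55,55,55,55,70,70,70,70,70,70,70,70]}}

```text
t: 24.6
tcp_pos: [0.645, -0.1247, 0.2684]
tool_rot: [0.713, 0.701, 0.002, 0.005]
force: [0.4, 0.0, 0.1]
finger_gap: 0.816
```

```bash
python3 - <<'E'
from h import *
st(); plan([.455,-.20,.26],90)
E
```

```text
t24.60 [ 0.645  -0.1247  0.2684] [0.713 0.701 0.002 0.005] [0.4 0.  0.1] 0.816
yaw 89.02 tilt 0.58  tool-z turn -1.0  shift mm [ -75.3 -190.     8.4] rotvec [ 0.54  0.21 -0.97]
```

Emit:
{"fn": "drive_tool", "kwargs": {"linear": [[-8,-20,0],[-14,-35,2],[-15,-38,2],[-15,-38,2],[-13,-35,2],[-8,-20,0],[-2,-4,0],[0,0,0],[0,0,0]], "rot": [[0.5,0.2,-1],[0,0,0],[0,0,0],[0,0,0],[0,0,0],[0,0,0],[0,0,0],[0,0,0],[0,0,0]], "hand": [70,70,70,70,70,70,70,70,70]}}

```text
t: 25.35
tcp_pos: [0.4506, -0.2018, 0.2585]
tool_rot: [0.701, 0.713, 0.002, 0.003]
force: [0.1, 0.1, 0.8]
finger_gap: 0.825
```

```bash
python3 - <<'E'
from h import *
st(); c,im=snap("wrist","w7.png"); ct,a=snap("top"); 
print("wells top",[(round(d["score"],2),np.round(at_z(ct,d["at"],.006),4)) for d in cams.spot_point("well1","top")])
print("feet top",[(round(d["score"],2),np.round(at_z(ct,d["at"],.041),4)) for d in cams.spot_point("foot1_mid","top")])
print("pins",[(round(d["score"],2),np.round(d["at"]),np.round(at_z(c,d["at"],.065),4)) for d in cams.spot_point("pin1_mid","wrist")])
cv2.imwrite("pics/m7.png",np.vstack([cv2.resize(im,(480,300)),cv2.resize(a[110:310,220:540],(480,300))])[:,:,::-1])
E
```

```text
t25.35 [ 0.4506 -0.2018  0.2585] [0.701 0.713 0.002 0.003] [0.1 0.1 0.8] 0.825
wells top [(0.73, array([ 0.5376, -0.3391,  0.006 ])), (0.64, array([ 0.5321, -0.3735,  0.006 ]))]
feet top [(0.63, array([ 0.6371, -0.1269,  0.041 ]))]
pins []
```

View pics/m7.png

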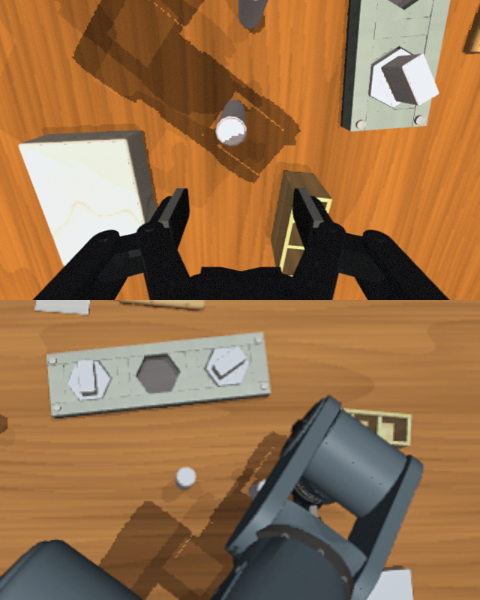

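```bash
cat >> h.py <<'E'
def pin_top(c,im,x,y,z=.13):
    """centre of the bright end disc near (x,y,z)"""
    u=np.round(proj(c,[x,y,z])).astype(int); g=im.min(2); r=45
    l,t=max(u[0]-r,0),max(u[1]-r,0); w=(g[t:u[1]+r,l:u[0]+r]>185).astype(np.uint8)
    n,lab,s,cen=cv2.connectedComponentsWithStats(w); k=1+s[1:,4].argmax()
    e=cv2.minEnclosingCircle(np.argwhere(lab==k)[:,::-1].astype(np.float32)); p=np.array(e[0])+[l,t]
    print("disc",s[k],e[1],"px",p.round(1)); return at_z(c,p,z)
E
python3 - <<'E'
from h import *
c=cams.camera_model("wrist"); im=cv2.imread("pics/w7.png")[:,:,::-1]
p=pin_top(c,im,.443,-.171); print(p.round(4)); plan([p[0],p[1],.20],90)
E
```

```text
disc [ 26  26  39  33 877] 19.493423461914062 px [307.9 173.7]
[ 0.4432 -0.1699  0.13  ]
yaw 91.09 tilt 0.39  tool-z turn 1.1  shift mm [31.4 -8.1 58.2] rotvec [0.39 0.06 1.09]
```

Emit:
{"fn": "drive_tool", "kwargs": {"linear": [[5,-1,0],[9,-2,0],[9,-3,5],[6,-2,10],[2,0,12],[0,0,10],[0,0,5],[0,0,0],[0,0,0]], "rot": [[0.2,0,0.5],[0.2,0,0.5],[0,0,0],[0,0,0],[0,0,0],[0,0,0],[0,0,0],[0,0,0],[0,0,0]], "hand": [70,70,70,70,70,70,70,70,70]}}

```text
t: 26.35
tcp_pos: [0.443, -0.1611, 0.2134]
tool_rot: [0.705, 0.71, -0.0, -0.001]
force: [0.7, 0.1, -1.0]
finger_gap: 0.822
```

```bash
python3 - <<'E'
from h import *
st(); c,im=snap("wrist","w8.png"); p=pin_top(c,im,.443,-.170); print(p.round(4)); plan([.4432,-.1700,.154],90)
E
```

```text
t26.35 [ 0.443  -0.1611  0.2134] [ 0.705  0.71  -0.    -0.001] [ 0.7  0.1 -1. ] 0.822Traceback (most recent call last):
  File "<stdin>", line 2, in <module>
  File "h.py", line 80, in pin_top
    n,lab,s,cen=cv2.connectedComponentsWithStats(w); k=1+s[1:,4].argmax()
                                                         ~~~~~~~~~~~~~~^^
ValueError: attempt to get argmax of an empty sequence
```

Emit:
{"fn": "drive_tool", "kwargs": {"linear": [[-2,0,5],[-3,0,10],[-3,0,14],[-1,0,12],[0,0,8],[0,0,5],[0,0,2],[0,0,0]], "rot": [[0,0,0],[0,0,0],[0,0,0],[0,0,0],[0,0,0],[0,0,0],[0,0,0],[0,0,0]], "hand": [70,70,70,70,70,70,70,70]}}

```text
t: 27.07
tcp_pos: [0.4459, -0.1733, 0.1575]
tool_rot: [0.705, 0.709, 0.001, 0.005]
force: [0.9, -0.4, -0.2]
finger_gap: 0.816
```

```bash
python3 - <<'E'
from h import *
st(); plan([.4432,-.1700,.154],90)
E
```

```text
t27.07 [ 0.4459 -0.1733  0.1575] [0.705 0.709 0.001 0.005] [ 0.9 -0.4 -0.2] 0.816
yaw 90.34 tilt 0.53  tool-z turn 0.3  shift mm [ 3.3 -2.7  3.5] rotvec [0.41 0.33 0.34]
```

Emit:
{"fn": "drive_tool", "kwargs": {"linear": [[1,-1,1],[1.2,-1,1.2],[0.8,-0.5,1],[0,0,0],[0,0,0],[0,0,0],[0,0,0],[0,0,0],[0,0,0],[0,0,0]], "rot": [[0.2,0.1,0.1],[0.2,0.1,0.1],[0,0,0],[0,0,0],[0,0,0],[0,0,0],[0,0,0],[0,0,0],[0,0,0],[0,0,0]], "hand": [60,50,45,45,0,0,0,0,0,0], "force": 60}}

```text
t: 27.9
tcp_pos: [0.4434, -0.1698, 0.1557]
tool_rot: [0.706, 0.708, -0.001, 0.002]
force: [-0.9, 0.4, 0.3]
finger_gap: 0.316
```

Emit:
{"fn": "drive_tool", "kwargs": {"linear": [[0,0,-10],[0,0,-25],[0,0,-35],[0,0,-35],[0,0,-20],[0,0,0],[0,0,0]], "rot": [[0,0,0],[0,0,0],[0,0,0],[0,0,0],[0,0,0],[0,0,0],[0,0,0]], "hand": [0,0,0,0,0,0,0]}}

```text
t: 28.48
tcp_pos: [0.4423, -0.1688, 0.283]
tool_rot: [0.706, 0.708, -0.001, -0.002]
force: [0.5, -0.2, -2.0]
finger_gap: 0.314
```

```bash
python3 - <<'E'
from h import *
st(); plan([.515,-.44,.29],90)
E
```

```text
t28.48 [ 0.4423 -0.1688  0.283 ] [ 0.706  0.708 -0.001 -0.002] [ 0.5 -0.2 -2. ] 0.314
yaw 90.12 tilt 0.29  tool-z turn 0.1  shift mm [-271.2   72.7   -7. ] rotvec [-0.28 -0.09  0.12]
```

Emit:
{"fn": "drive_tool", "kwargs": {"linear": [[-18,5,0],[-35,10,0],[-40,12,0],[-40,12,0],[-40,12,0],[-35,10,0],[-25,7,0],[-12,3,0],[-4,1,0],[0,0,0],[0,0,0]], "rot": [[-0.3,0,0],[0,0,0],[0,0,0],[0,0,0],[0,0,0],[0,0,0],[0,0,0],[0,0,0],[0,0,0],[0,0,0],[0,0,0]], "hand": [0,0,0,0,0,0,0,0,0,0,0]}}

```text
t: 29.4
tcp_pos: [0.5083, -0.42, 0.2515]
tool_rot: [0.706, 0.708, 0.001, -0.022]
force: [-0.1, -0.8, -1.9]
finger_gap: 0.312
```

```bash
python3 - <<'E'
from h import *
st(); c,im=snap("wrist","w9.png")
print([(round(d["score"],2),np.round(d["at"]),np.round(at_z(c,d["at"],.006),4)) for d in cams.spot_point("well1","wrist")])
E
```

```text
t29.40 [ 0.5083 -0.42    0.2515] [ 0.706  0.708  0.001 -0.022] [-0.1 -0.8 -1.9] 0.312
[(0.93, array([360.,  99.]), array([ 0.5401, -0.3343,  0.006 ])), (0.92, array([364.,  52.]), array([ 0.5415, -0.292 ,  0.006 ])), (0.83, array([353., 147.]), array([ 0.5346, -0.3812,  0.006 ]))]
```

View pics/w9.png

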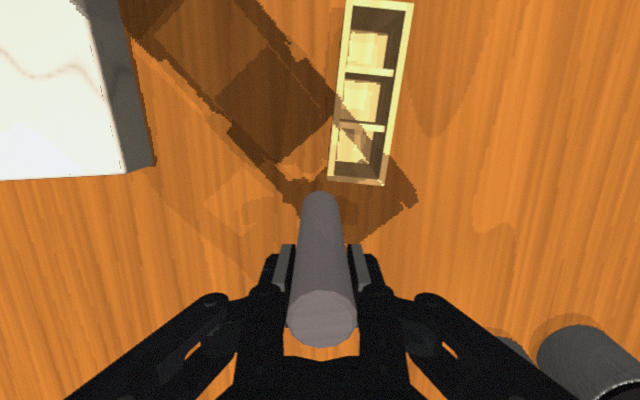

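```bash
python3 - <<'E'
from h import *
c=cams.camera_model("wrist")
P=np.array([at_z(c,p,.076) for p in((347,1),(412,3),(384,184),(327,178))])[:,:2]
print(P.round(4),[round(np.linalg.norm(P[i]-P[i-1]),4) for i in range(4)])
m=P.mean(0); d=((P[0]+P[1])-(P[2]+P[3]))/2; d/=np.linalg.norm(d); print("centre",m.round(4),"dir",d.round(3))
for k in(-1,0,1): print(k,(m+d*.043*k).round(4))
w=m-d*.043; plan([w[0],w[1],.27],90); w=m+d*.043; plan([w[0],w[1],.27],90)
E
```

```text
[[ 0.5213 -0.2686]
 [ 0.5672 -0.2701]
 [ 0.5561 -0.4023]
 [ 0.5085 -0.3977]] [np.float64(0.1297), np.float64(0.046), np.float64(0.1327), np.float64(0.0479)]
centre [ 0.5383 -0.3347] dir [0.091 0.996]
-1 [ 0.5344 -0.3775]
0 [ 0.5383 -0.3347]
1 [ 0.5422 -0.2918]
yaw 90.22 tilt 2.52  tool-z turn 0.2  shift mm [ 41.8  26.1 -17.9] rotvec [-1.67 -1.89  0.24]
yaw 90.22 tilt 2.52  tool-z turn 0.2  shift mm [127.4  33.9 -17.9] rotvec [-1.67 -1.89  0.24]
```

Emit:
{"fn": "drive_tool", "kwargs": {"linear": [[4,3,0],[10,6,-2],[13,8,-2],[10,6,0],[4,3,0],[0,0,0],[0,0,0]], "rot": [[-0.6,-0.7,1.5],[-0.6,-0.6,2],[-0.5,-0.6,2],[0,0,0],[0,0,0],[0,0,0],[0,0,0]], "hand": [0,0,0,0,0,0,0]}}

```text
t: 30.08
tcp_pos: [0.5365, -0.3697, 0.2572]
tool_rot: [0.737, 0.676, -0.001, -0.002]
force: [0.2, -0.2, -2.6]
finger_gap: 0.314
```

```bash
python3 - <<'E'
from h import *
st(); plan([.5344,-.3775,.236],84.8)
E
```

```text
t30.08 [ 0.5365 -0.3697  0.2572] [ 0.737  0.676 -0.001 -0.002] [ 0.2 -0.2 -2.6] 0.314
yaw 85.00 tilt 0.20  tool-z turn 0.2  shift mm [-8.  -1.4 21.2] rotvec [-0.19 -0.06  0.2 ]
```

Emit:
{"fn": "drive_tool", "kwargs": {"linear": [[-2,0,0],[-3,-0.5,2],[-2.5,-0.5,4],[-0.5,0,5],[0,0,5],[0,0,2],[0,0,0]], "rot": [[-0.1,0,0],[0,0,0],[0,0,0],[0,0,0],[0,0,0],[0,0,0],[0,0,0]], "hand": [0,0,0,0,0,0,0]}}

```text
t: 30.67
tcp_pos: [0.5331, -0.3812, 0.2368]
tool_rot: [0.738, 0.675, -0.001, -0.001]
force: [-0.8, 0.9, -2.2]
finger_gap: 0.317
```

```bash
python3 - <<'E'
from h import *
st(); plan([.5344,-.3775,.163],84.8)
E
```

```text
t30.67 [ 0.5331 -0.3812  0.2368] [ 0.738  0.675 -0.001 -0.001] [-0.8  0.9 -2.2] 0.317
yaw 84.90 tilt 0.14  tool-z turn 0.1  shift mm [ 3.8  1.  73.8] rotvec [-0.14 -0.02  0.1 ]
```

Emit:
{"fn": "drive_tool", "kwargs": {"linear": [[1,0.3,0],[1.5,0.4,0],[1,0.3,0],[0.3,0,3],[0,0,5],[0,0,6],[0,0,5],[0,0,3],[0,0,0]], "rot": [[0,0,0],[0,0,0],[0,0,0],[0,0,0],[0,0,0],[0,0,0],[0,0,0],[0,0,0],[0,0,0]], "hand": [0,0,0,0,0,0,0,0,0]}}

```text
t: 31.42
tcp_pos: [0.5346, -0.3767, 0.2121]
tool_rot: [0.738, 0.675, -0.001, -0.001]
force: [-0.5, 0.7, -2.1]
finger_gap: 0.313
```

```bash
python3 - <<'E'
from h import *
st(); plan([.5344,-.3775,.1617],84.8)
E
```

```text
t31.42 [ 0.5346 -0.3767  0.2121] [ 0.738  0.675 -0.001 -0.001] [-0.5  0.7 -2.1] 0.313
yaw 84.93 tilt 0.17  tool-z turn 0.1  shift mm [-0.8 -0.1 50.4] rotvec [-0.16 -0.04  0.13]
```

Emit:
{"fn": "drive_tool", "kwargs": {"linear": [[-0.3,0,3],[-0.3,0,6],[0,0,8],[0,0,8],[0,0,8],[0,0,7],[0,0,4],[0,0,2],[0,0,0]], "rot": [[0,0,0],[0,0,0],[0,0,0],[0,0,0],[0,0,0],[0,0,0],[0,0,0],[0,0,0],[0,0,0]], "hand": [0,0,0,0,0,0,0,0,0]}}

```text
t: 32.17
tcp_pos: [0.5344, -0.3777, 0.1607]
tool_rot: [0.738, 0.675, -0.001, -0.002]
force: [-1.2, 1.0, 5.5]
finger_gap: 0.311
```

Emit:
{"fn": "drive_tool", "kwargs": {"linear": [[0,0,0],[0,0,0],[0,0,0],[0,0,-10],[0,0,-25],[0,0,-35],[0,0,-35],[15,-6,0],[32,-14,0],[38,-16,0],[38,-16,0],[38,-16,0],[35,-14,0],[20,-9,0],[8,-4,0],[0,0,0],[0,0,0]], "rot": [[0,0,0],[0,0,0],[0,0,0],[0,0,0],[0,0,0],[0,0,0],[0,0,0],[0,0,0],[0,0,0],[0,0,0],[0,0,0],[0,0,0],[0,0,0],[0,0,0],[0,0,0],[0,0,0],[0,0,0]], "hand": [60,60,60,60,60,60,60,60,60,60,60,60,60,60,60,60,60]}}

```text
t: 33.58
tcp_pos: [0.4603, -0.1431, 0.2831]
tool_rot: [0.739, 0.674, 0.001, 0.015]
force: [-0.3, -0.7, -0.3]
finger_gap: 0.701
```

```bash
python3 - <<'E'
from h import *
st(); c,im=snap("wrist","w10.png"); print(proj(c,[.4602,-.055,.13]))
try: p=pin_top(c,im,.4602,-.055); print(p.round(4))
except Exception as e: print(e)
plan([.4602,-.055,.215],85)
E
```

```text
t33.58 [ 0.4603 -0.1431  0.2831] [0.739 0.674 0.001 0.015] [-0.3 -0.7 -0.3] 0.701
[303.16619748  81.11284434]
disc [  28   24   39   43 1262] 21.190353393554688 px [305.4  80.9]
[ 0.4617 -0.055   0.13  ]
yaw 84.67 tilt 1.67  tool-z turn -0.3  shift mm [88.2 -8.  68. ] rotvec [ 1.34  1.01 -0.32]
```

Target pin1 at (0.461, −0.055).

Emit:
{"fn": "drive_tool", "kwargs": {"linear": [[10,-1,0],[22,-2,0],[26,-2,4],[18,-2,12],[8,0,18],[2,0,18],[0,0,10],[0,0,4],[0,0,0],[0,0,0]], "rot": [[0.5,0.4,0],[0.5,0.4,0],[0.3,0.2,0],[0,0,0],[0,0,0],[0,0,0],[0,0,0],[0,0,0],[0,0,0],[0,0,0]], "hand": [70,70,70,70,70,70,70,70,70,70]}}

```text
t: 34.47
tcp_pos: [0.4748, -0.0652, 0.2148]
tool_rot: [0.745, 0.667, 0.003, 0.006]
force: [-0.1, 0.7, 0.7]
finger_gap: 0.823
```

```bash
python3 - <<'E'
from h import *
st(); plan([.461,-.055,.155],85)
E
```

```text
t34.47 [ 0.4748 -0.0652  0.2148] [0.745 0.667 0.003 0.006] [-0.1  0.7  0.7] 0.823
yaw 83.71 tilt 0.76  tool-z turn -1.3  shift mm [  9.  -14.6  59.8] rotvec [ 0.73  0.21 -1.29]
```

Emit:
{"fn": "drive_tool", "kwargs": {"linear": [[2,-3,0],[3,-5,0],[3,-5,0],[1,-2,4],[0,0,10],[0,0,14],[0,0,14],[0,0,10],[0,0,4],[0,0,0],[0,0,0]], "rot": [[0.3,0,-0.5],[0.3,0.1,-0.5],[0.1,0.1,-0.3],[0,0,0],[0,0,0],[0,0,0],[0,0,0],[0,0,0],[0,0,0],[0,0,0],[0,0,0]], "hand": [70,70,70,70,70,70,70,70,70,70,70]}}

```text
t: 35.38
tcp_pos: [0.4605, -0.0548, 0.1608]
tool_rot: [0.737, 0.676, 0.002, 0.004]
force: [-0.3, 0.1, 0.2]
finger_gap: 0.82
```

```bash
python3 - <<'E'
from h import *
st(); plan([.461,-.055,.155],85)
E
```

```text
t35.38 [ 0.4605 -0.0548  0.1608] [0.737 0.676 0.002 0.004] [-0.3  0.1  0.2] 0.82
yaw 85.06 tilt 0.56  tool-z turn 0.1  shift mm [-0.1  0.5  5.8] rotvec [0.54 0.14 0.06]
```

Emit:
{"fn": "drive_tool", "kwargs": {"linear": [[0,0,2],[0,0.3,2],[0,0,2],[0,0,0],[0,0,0],[0,0,0],[0,0,0],[0,0,0],[0,0,0]], "rot": [[0.3,0.1,0],[0.2,0,0],[0,0,0],[0,0,0],[0,0,0],[0,0,0],[0,0,0],[0,0,0],[0,0,0]], "hand": [60,50,45,45,0,0,0,0,0], "force": 60}}

```text
t: 36.13
tcp_pos: [0.4614, -0.055, 0.1565]
tool_rot: [0.737, 0.676, 0.0, 0.002]
force: [-0.1, 0.2, -0.3]
finger_gap: 0.311
```

Emit:
{"fn": "drive_tool", "kwargs": {"linear": [[0,0,-10],[0,0,-25],[0,0,-35],[0,0,-35],[0,0,-15],[0,0,0],[0,0,0]], "rot": [[0,0,0],[0,0,0],[0,0,0],[0,0,0],[0,0,0],[0,0,0],[0,0,0]], "hand": [0,0,0,0,0,0,0]}}

```text
t: 36.72
tcp_pos: [0.4597, -0.0543, 0.2786]
tool_rot: [0.737, 0.676, -0.001, -0.002]
force: [-0.4, -0.6, -2.9]
finger_gap: 0.312
```

```bash
python3 - <<'E'
from h import *
st(); plan([.5422,-.2918,.27],84.8)
E
```

```text
t36.72 [ 0.4597 -0.0543  0.2786] [ 0.737  0.676 -0.001 -0.002] [-0.4 -0.6 -2.9] 0.312
yaw 85.05 tilt 0.23  tool-z turn 0.2  shift mm [-229.   103.6    8.6] rotvec [-0.23 -0.04  0.25]
```

Emit:
{"fn": "drive_tool", "kwargs": {"linear": [[-15,7,-2],[-32,15,-2],[-38,17,-2],[-38,17,-2],[-38,17,-2],[-34,15,-2],[-20,9,0],[-8,4,0],[0,0,0],[0,0,0]], "rot": [[0,0,0.2],[0,0,0],[0,0,0],[0,0,0],[0,0,0],[0,0,0],[0,0,0],[0,0,0],[0,0,0],[0,0,0]], "hand": [0,0,0,0,0,0,0,0,0,0]}}

```text
t: 37.55
tcp_pos: [0.5345, -0.2895, 0.2658]
tool_rot: [0.737, 0.675, -0.005, -0.02]
force: [-0.4, 0.4, -3.0]
finger_gap: 0.31
```

```bash
python3 - <<'E'
from h import *
st(); plan([.5422,-.2918,.242],84.8)
E
```

```text
t37.55 [ 0.5345 -0.2895  0.2658] [ 0.737  0.675 -0.005 -0.02 ] [-0.4  0.4 -3. ] 0.31
yaw 84.97 tilt 2.37  tool-z turn 0.2  shift mm [-1.6  7.9 23.8] rotvec [-2.09 -1.11  0.19]
```

Emit:
{"fn": "drive_tool", "kwargs": {"linear": [[0,2,1],[-0.5,3,4],[-0.5,2,5],[0,0.5,5],[0,0,4],[0,0,2],[0,0,0],[0,0,0]], "rot": [[-0.6,-0.3,0],[-0.8,-0.4,0.1],[-0.6,-0.3,0],[0,0,0],[0,0,0],[0,0,0],[0,0,0],[0,0,0]], "hand": [0,0,0,0,0,0,0,0]}}

```text
t: 38.22
tcp_pos: [0.5382, -0.2788, 0.24]
tool_rot: [0.735, 0.678, 0.0, -0.007]
force: [-0.4, -0.2, -1.6]
finger_gap: 0.313
```

```bash
python3 - <<'E'
from h import *
st(); plan([.5422,-.2918,.1625],84.8)
E
```

```text
t38.22 [ 0.5382 -0.2788  0.24  ] [ 0.735  0.678  0.    -0.007] [-0.4 -0.2 -1.6] 0.313
yaw 85.37 tilt 0.83  tool-z turn 0.6  shift mm [-12.6   5.1  77.5] rotvec [-0.58 -0.59  0.58]
```

Emit:
{"fn": "drive_tool", "kwargs": {"linear": [[-3,1,0],[-4,2,0],[-4,1.5,0],[-1.5,0.5,0],[0,0,0],[0,0,0]], "rot": [[-0.3,-0.3,0.2],[-0.2,-0.2,0.2],[0,0,0.2],[0,0,0],[0,0,0],[0,0,0]], "hand": [0,0,0,0,0,0]}}

```text
t: 38.72
tcp_pos: [0.5432, -0.2943, 0.2411]
tool_rot: [0.739, 0.673, 0.0, 0.001]
force: [0.5, 0.2, -2.6]
finger_gap: 0.308
```

```bash
python3 - <<'E'
from h import *
st(); plan([.5422,-.2918,.1625],84.8)
E
```

```text
t38.72 [ 0.5432 -0.2943  0.2411] [0.739 0.673 0.    0.001] [ 0.5  0.2 -2.6] 0.308
yaw 84.67 tilt 0.14  tool-z turn -0.1  shift mm [ 2.4 -1.2 78.6] rotvec [ 0.11  0.08 -0.12]
```

Emit:
{"fn": "drive_tool", "kwargs": {"linear": [[0.8,-0.4,0],[0.9,-0.5,1],[0.6,-0.3,3],[0,0,6],[0,0,6],[0,0,6],[0,0,3],[0,0,0]], "rot": [[0,0,0],[0,0,0],[0,0,0],[0,0,0],[0,0,0],[0,0,0],[0,0,0],[0,0,0]], "hand": [0,0,0,0,0,0,0,0]}}

```text
t: 39.38
tcp_pos: [0.5417, -0.2912, 0.213]
tool_rot: [0.739, 0.673, 0.0, 0.0]
force: [-0.5, 0.8, -2.3]
finger_gap: 0.313
```

```bash
python3 - <<'E'
from h import *
st(); plan([.5422,-.2918,.1625],84.8)
E
```

```text
t39.38 [ 0.5417 -0.2912  0.213 ] [0.739 0.673 0.    0.   ] [-0.5  0.8 -2.3] 0.313
yaw 84.67 tilt 0.05  tool-z turn -0.1  shift mm [-0.5  0.6 50.5] rotvec [ 0.04  0.02 -0.13]
```

Emit:
{"fn": "drive_tool", "kwargs": {"linear": [[-0.2,0.3,3],[-0.2,0.2,6],[0,0,8],[0,0,8],[0,0,8],[0,0,7],[0,0,4],[0,0,2],[0,0,0]], "rot": [[0,0,0],[0,0,0],[0,0,0],[0,0,0],[0,0,0],[0,0,0],[0,0,0],[0,0,0],[0,0,0]], "hand": [0,0,0,0,0,0,0,0,0]}}

```text
t: 40.13
tcp_pos: [0.5425, -0.292, 0.1616]
tool_rot: [0.739, 0.673, 0.0, 0.0]
force: [-1.2, 0.4, 4.5]
finger_gap: 0.312
```

Emit:
{"fn": "drive_tool", "kwargs": {"linear": [[0,0,0],[0,0,0],[0,0,0],[0,0,-10],[0,0,-25],[0,0,-35],[0,0,-35],[0,0,-20],[20,0,-5],[38,-8,0],[40,-8,0],[40,-8,0],[40,-8,0],[40,-8,0],[40,-8,0],[40,0,0],[25,0,0],[8,0,0],[0,0,0]], "rot": [[0,0,0],[0,0,0],[0,0,0],[0,0,0],[0,0,0],[0,0,0],[0,0,0],[0,0,0],[0,0,0],[0,0,0],[0,0,0],[0,0,0],[0,0,0],[0,0,0],[0,0,0],[0,0,0],[0,0,0],[0,0,0],[0,0,0]], "hand": [60,60,60,60,60,60,60,60,40,0,0,0,0,0,0,0,0,0,0]}}

```text
t: 41.72
tcp_pos: [0.5286, 0.0495, 0.3135]
tool_rot: [0.741, 0.671, 0.007, 0.017]
force: [-0.9, -1.1, 0.1]
finger_gap: 0.0
```

```bash
python3 - <<'E'
from h import *
st(); ct,a=snap("top"); cs,b=snap("side")
cv2.imwrite("pics/m11.png",np.vstack([cv2.resize(a[110:310,200:520],(480,300)),cv2.resize(b[110:310,180:500],(480,300))])[:,:,::-1])
plan([.545,.155,.29],90)
for x,y in((.6208,.0954),(.6424,-.1236)): print("expected px, block-top corners/hex top: top",proj(ct,[x,y,.076]).round(1),"side",proj(cs,[x,y,.076]).round(1))
for x,y in((.5344,-.3775),(.5422,-.2918)): print("pin tops",proj(ct,[x,y,.136]).round(1),proj(cs,[x,y,.136]).round(1))
E
```

```text
t41.72 [0.5286 0.0495 0.3135] [0.741 0.671 0.007 0.017] [-0.9 -1.1  0.1] 0.0
yaw 84.13 tilt 2.08  tool-z turn -5.9  shift mm [107.6  16.1  23.2] rotvec [ 1.89  0.86 -5.86]
expected px, block-top corners/hex top: top [277.1 159.6] side [258.5 217.4]
expected px, block-top corners/hex top: top [372.1 149.5] side [290.  174.2]
pin tops [491.7 191.4] [352.  129.5]
pin tops [452.7 188.1] [340.4 140.1]
```

View pics/m11.png

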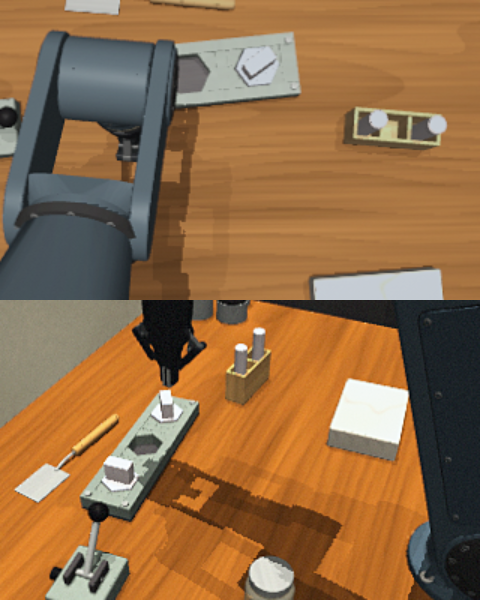

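Emit:
{"fn": "drive_tool", "kwargs": {"linear": [[12,3,0],[25,5,0],[28,5,0],[20,3,10],[8,1,20],[0,0,28],[0,0,28],[0,0,22],[0,0,10],[0,0,0],[0,0,0]], "rot": [[0.5,0.3,-2],[0.5,0.3,-2],[0.5,0.2,-2],[0.3,0,0],[0,0,0],[0,0,0],[0,0,0],[0,0,0],[0,0,0],[0,0,0],[0,0,0]], "hand": [0,0,0,0,0,0,0,0,0,0,0]}}

```text
t: 42.73
tcp_pos: [0.5626, 0.1308, 0.1929]
tool_rot: [0.709, 0.706, 0.003, 0.004]
force: [0.8, 0.4, -1.0]
finger_gap: -0.001
```

```bash
python3 - <<'E'
from h import *
st(); plan([.546,.315,.187],90)
E
```

```text
t42.73 [0.5626 0.1308 0.1929] [0.709 0.706 0.003 0.004] [ 0.8  0.4 -1. ] -0.001
yaw 89.75 tilt 0.56  tool-z turn -0.2  shift mm [184.2 -16.6   5.9] rotvec [ 0.56  0.03 -0.25]
```

Emit:
{"fn": "drive_tool", "kwargs": {"linear": [[10,-1.5,1],[18,-2,2],[20,-2,2],[18,-2,0],[15,-2,0],[15,-2,0],[15,-1,0],[15,-1,0],[15,-1,0],[15,-1,0],[12,0,0],[10,0,0],[4,0,0],[0,0,0],[-10,0,-20],[-20,0,-40],[-20,0,-40],[-30,0,-30],[-30,0,0],[0,0,0]], "rot": [[0.3,0,0],[0.3,0,0],[0,0,0],[0,0,0],[0,0,0],[0,0,0],[0,0,0],[0,0,0],[0,0,0],[0,0,0],[0,0,0],[0,0,0],[0,0,0],[0,0,0],[0,0,0],[0,0,0],[0,0,0],[0,0,0],[0,0,0],[0,0,0]], "hand": [0,0,0,0,0,0,0,0,0,0,0,0,0,0,0,0,0,0,0,0]}}

```text
t: 44.4
tcp_pos: [0.5524, 0.2099, 0.3434]
tool_rot: [0.708, 0.706, 0.01, 0.011]
force: [-0.2, 0.1, -0.6]
finger_gap: 0.002
```

Emit:
{"fn": "drive_tool", "kwargs": {"linear": [[-30,-15,0],[-40,-15,0],[-40,-15,0],[-40,-10,0],[-40,0,0],[-40,0,0],[-30,0,0],[-10,0,0],[0,0,0]], "rot": [[0,0,0],[0,0,0],[0,0,0],[0,0,0],[0,0,0],[0,0,0],[0,0,0],[0,0,0],[0,0,0]], "hand": [0,0,0,0,0,0,0,0,0]}}

```text
t: 45.15
tcp_pos: [0.4929, -0.0714, 0.3422]
tool_rot: [0.71, 0.704, 0.012, 0.012]
force: [0.0, 0.2, -0.1]
finger_gap: 0.003
```

```bash
python3 - <<'E'
from h import *
st(); ct,a=snap("top","top2.png"); cs,b=snap("side","side2.png")
print([(round(d["score"],2),np.round(d["at"]),np.round(at_z(ct,d["at"],.125),3)) for d in cams.spot_point("knob","top")])
for n in("side","top"):
    c=cams.camera_model(n); print(n,[(round(d["score"],2),np.round(d["at"],1),"exp",proj(c,[.6208,.0954,.041]).round(1),proj(c,[.6424,-.1236,.041]).round(1)) for d in cams.spot_point("foot1_mid",n)])
cv2.imwrite("pics/m12.png",np.vstack([cv2.resize(a[110:310,100:420],(480,300)),cv2.resize(b[150:350,180:500],(480,300))])[:,:,::-1])
E
```

```text
t45.15 [ 0.4929 -0.0714  0.3422] [0.71  0.704 0.012 0.012] [ 0.   0.2 -0.1] 0.003
[(0.77, array([150., 195.]), array([0.535, 0.373, 0.125]))]
side [(0.86, array([288. , 182.8]), 'exp', array([259.8, 226.9]), array([290.6, 183.1]))]
top [(0.91, array([369.8, 153.4]), 'exp', array([278.7, 162.6]), array([370.8, 152.7]))]
```

View pics/m12.png

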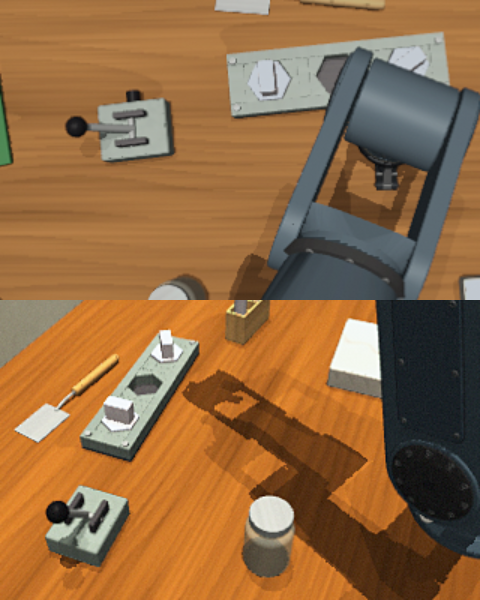

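The knob is back at its starting "on" position, with both feet in their sockets and both pins in the rack.

```bash
python3 -c "
from h import *
order.sign_off(); st()"
```

```text
the job is handed in; nothing more can be done
the job is handed in; nothing more can be done
```

The job is done and handed in at about 45 s. I switched the isolator off first, seated both feet in the two end sockets of the bar, and stood both pins in the two end wells of the rack. I then switched the isolator back on. Only two feet and two pins were on the bench.

**Isolator:** the last pictures put the knob at about (0.535, 0.373), its starting "on" position to within 4 mm.

**Feet:** both went in without reaction force. For one foot the detector matched the expected seated position within 1–3 px in both cameras. It did not report the other in the last pictures. That one I judged by eye, where the block top lined up with its expected seated pixel, and by the release height.

**Pins:** each showed 4.5–5.5 N of contact on the well floor before release, and their tops lined up with the expected height afterwards.

**Bystanders:** the jar, stone and ink knife were not touched and look unmoved. No other check failed.

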